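Get the screw jar out from behind the spray cans

TASK

The jar of screws stands at the back of the wooden caddy, behind two spray cans. Stand both cans upright on the black rubber mat, only then take the jar out and stand it in the blue tray, and finally put each can back upright on the very mark in the caddy where it stood at the start. Do not knock anything over, and leave the roll of black tape where it is.

Things in the scene. Friction and masses are not known exactly. Their poses are not given: they have to be found in the camera images.
- pink_can: upright round spray can, white and purple with a pink cap, 59 mm diameter at its widest, 197 mm tall, 0.25 kg; easiest gripped by the cap, above the jar's lid (cap from 151 mm above the underside, 57 mm wide). Origin: centre of its underside, z up along the can. Starts on one of the caddy's two grey marks; which one varies.
- green_can: upright round spray can, white with a green cap, 52 mm diameter at its widest, 171 mm tall, 0.2 kg; easiest gripped by the cap, above the jar's lid (cap from 124 mm above the underside, 48 mm wide). Origin: centre of its underside, z up along the can. Starts on the other grey mark of the caddy.
- screw_jar: upright round clear jar of screws, red lid fixed shut; body 60 mm, lid 65 mm in diameter, 99 mm tall (lid from 88 mm up), 0.45 kg. Origin: centre of its underside, z up. Stands on the white mark at the caddy's back; the taller cans are 5 to 10 mm in front of it, so a gripper's body cannot come down over it until they are gone.
- caddy: fixed wooden caddy, open at its front (-x); origin: centre of its underside, x to the back, y to its left. Floor 190 (x) by 244 (y), 12 mm thick; walls 12 mm thick, sides up to 50, back up to 78 mm above the origin. Painted 74 mm round marks on the floor: grey for the cans at (-16, 38) and (-16, -38), white for the jar at (40, 0) mm. Cans and jar start centred on them.
- park_mat: black rubber mat, fixed, 220 (x) by 130 (y) mm, 4 mm thick: the side area for the cans, with room for both in a row along its x. Origin: centre of its underside, 4 mm below its top. It lies left or right of the caddy; which side varies.
- blue_tray: shallow square blue plastic tray, fixed, 104 by 104 mm outside, 22 mm high, walls 4 mm thick and floor about 4 mm thick: the place for the jar, with 15 mm to spare on every side when it stands in the middle. Origin: centre of its underside. It lies on the other side of the caddy from the mat.
- black_tape: roll of black electrical tape, 55 mm across, 19 mm high, lying in the caddy's back left corner beside the jar, at (+50, +80) mm of the caddy; a bystander. Origin: centre of its underside.
There are look-alikes about, which are no part of the job. What is shaped like the green_can but orange is not meant. Leave any orange look-alike of the pink_can alone.

How it is judged:
By the outcome, as a careful person would: the job done as asked, in the order asked, and still so for the second after the job is handed in, with the robot touching nothing.
It also fails if it takes over 139 s, if anything falls off the work surface, if the arm or the gripper's body presses on something with over 40 N, if the wrist force passes 120 N, or if a joint passes its speed limit or range.

ROBOT

A 6-joint arm with a two-finger parallel gripper is mounted at the origin on a cart in front of the work surface, level with it; the furniture and walls round the work are solid. World frame = base frame: x ahead of the robot, y to its left, z up, the work surface at z = 0. Lengths are in m, angles in rad, forces in N, time in s.
With the tool pointing down it reaches from about 0.4 to 0.925 m from the base axis. Payload 12.5 kg.
Tool frame: the origin (TCP) lies midway between the tips of the shut fingers; the grasp point (between the pads) lies 19 mm behind it; z points along the fingers, y is the line along which they close (so a half turn about z gives the same grasp; the last joint's range is limited). The gripper opens to 95 mm and grips with 3 to 60 N. Pads are 20 mm wide; open, the fingers measure 119 mm over their backs; the gripper's body (75 mm by 180 mm) begins 59 mm behind the grasp point.
Start: joints at [-1.276, 0.491, 1.559, -0, 1.092, -0.106], TCP at [0.244, -0.575, 0.18] pointing down, gripper open.
Joint ranges: [-3.1, 3.1], [-0.84, 2.19], [0.05, 2.79], [-1.13, 4.28], [0.06, 2.93], [-2.69, 2.69]. Speed limits (rad/s): [2.22, 2.22, 2.79, 3.14, 3.14, 3.14].

INTERFACE

Orientations are given as a rotation vector (axis times angle).
In Python, from cell import r gives the robot as it stands.
- The arm moves only by the tool apply_moves, never from a script. Its arguments are lists of equal length, an entry for each row: "dp": the shift along the tool's x, y, z normalised to -1 to 1, where 1 is 100 cm, a list of three; "delta_rot": the turn, a rotation vector about the tool's x, y, z normalised to -1 to 1, where 1 is 90 degrees, a list of three; "grip": the opening, from -1 (shut) to 1 (fully open). In form: {"dp": [[dx, dy, dz], ...], "delta_rot": [[rx, ry, rz], ...], "grip": [grip, ...]}. A call has 1 to 8 rows; each row shifts and turns the commanded pose from where the row before left it, along the tool's axes as they then stand; what a row does not reach is not made up. A row lasts 1/8 s, in which the tool goes at most 62.5 mm and 10.7 degrees, less where a joint would pass 70% of its speed; a pose out of reach is approached as far as the arm can. A call with a number of a shift or a turn outside -1 to 1 is refused whole. A call with a gripper value outside its range is refused whole. The fingers move at their own pace and stop on an object; "force" is the grip in N (left out, the last holds). Time passes only in rows, so rows that do not move let the fingers close. It gives the time, the measured TCP pose, the force, the opening and the grip force at its end, in the units of the state.
- r.state(): the state, without advancing time (a new reading comes with each control period).
- r.snapshot(name): name is "scene" or "side" or "wrist"; returns the picture (420x560x3 uint8, blue, green, red); there is no depth.
- r.camera_model(name): a dict with "intrinsics" (3x3 intrinsics, pixels), "D" ([k1, k2, p1, p2, k3] as OpenCV has them; the pictures are not rectified), "T" (4x4, takes a point from camera to world coordinates); the wrist camera has in their place "T_tool_cam" (4x4, takes a point from camera to tool coordinates, whose origin is the TCP and whose axes are the flange's). Camera axes: x right, y up, looking along -z (the intrinsics and any distortion apply to the point x, -y, -z); pixel columns grow to the right and rows downward; lengths in m; the calibration is good to about 2 mm. A picture is of the moment at which its call begins: read the wrist's pose just before it. camera_model takes no time and is no camera call.
- r.finish_job(): hands the job in; it is judged then, once.
Trained networks look in the newest picture that a camera, given by its name, has taken for a name from the list of things; names that differ only in an ending like _2 or _b are one class to them, and where a whole thing is asked for, a point or a joint stands for the part that bears it (a point fixed in the world has none). Each returns a list of dicts, best first, with "conf" (0 to 1); they miss things now and then, are a little off and sometimes report something else, mostly with a low value. They report only what shows in the picture. A call takes as long as a camera call. They do not tell look-alikes from the thing itself.
- r.recognise(camera, label): "centre" ([x, y, z] in m, in world coordinates, good to about 4 mm: the middle of the surface that is visible of it).
The state is a dict: "time": time; "joint_positions": joint angles; "joint_vel": joint speeds; "joint_torque": joint torques, N m; "ee_pos": TCP position; "tcp_rot": TCP orientation; "force": force on the tool from outside, world axes, zero at the start; "moment": the same for the moment, N m; "gripper_width": opening from 0.0 (shut) to 1.0 (fully open); "grasp_force": force on a finger pad.
Only numpy, scipy, OpenCV 4.12 (cv2) and the standard library are available. Lean on these libraries where they do the work, as an engineer would, in place of code of your own. Each camera call takes 0.05 s, during which the arm holds its last target. There are 200 camera calls.

## Working session

There is one attempt and no reset: what is moved stays moved. The work goes in short steps, Python scripts to look and compute and a tool call to move; the robot and the scene stay as the last step left them, time stands still between calls to the robot, and variables do not carry over. Pictures are saved under pics/ and viewed, at most 14 in all, crops included, and the job is handed in when it is done.

Besides the shell and the picture viewer there is one more tool, called after "Call:" as a command line: name --argument value ..., lists and objects as JSON in quotes. apply_moves: Moves the arm, as the interface text tells. Its arguments: {"type":"object","properties":{"dp":{"type":"array","items":{"type":"array","items":{"type":"number","minimum":-1,"maximum":1}}},"delta_rot":{"type":"array","items":{"type":"array","items":{"type":"number","minimum":-1,"maximum":1}}},"grip":{"type":"array","items":{"type":"number"}},"force":{"type":"number"}},"required":["dp","delta_rot","grip"]}

```bash
mkdir -p pics; ls
python3 - <<'E'
from cell import r
import cv2,numpy as np
s=r.state();print(s['time'],s['ee_pos'],s['tcp_rot'],s['gripper_width'])
for c in['scene','side']:
    cv2.imwrite(f'pics/{c}0.png',r.snapshot(c))
    m=r.camera_model(c);print(c,np.round(m['T'],3).tolist())
    for l in['pink_can','green_can','screw_jar','caddy','park_mat','blue_tray','black_tape']:
        for d in r.recognise(c,l): print(c,l,np.round(d['centre'],3),round(d['conf'],2))
print(r.camera_model('wrist')['T_tool_cam'])
E
```

```text
pics
0.0 [ 0.24378358 -0.57518408  0.17953887] [-3.07762422e+00 -6.25128154e-01  1.29944145e-04] 0.9988555298490701
scene [[-0.673, 0.57, -0.471, -0.037], [-0.74, -0.528, 0.417, 0.511], [-0.012, 0.629, 0.777, 0.961], [0.0, 0.0, 0.0, 1.0]]
scene pink_can [0.527 0.031 0.14 ] 0.84
scene pink_can [0.33  0.302 0.155] 0.78
scene green_can [ 0.552 -0.046  0.131] 0.91
scene green_can [0.67  0.216 0.118] 0.66
scene green_can [0.532 0.031 0.14 ] 0.44
scene screw_jar [0.609 0.024 0.082] 0.9
scene caddy [0.55  0.029 0.014] 0.91
scene park_mat [ 0.528 -0.277  0.004] 0.88
scene blue_tray [0.505 0.307 0.006] 0.95
side [[-0.896, 0.339, -0.289, 0.186], [-0.445, -0.674, 0.59, 0.668], [0.005, 0.657, 0.754, 0.919], [0.0, 0.0, 0.0, 1.0]]
side pink_can [0.539 0.034 0.142] 0.92
side pink_can [0.344 0.308 0.15 ] 0.92
side green_can [ 0.548 -0.053  0.179] 0.92
side green_can [0.676 0.219 0.116] 0.6
side green_can [0.35  0.129 0.118] 0.55
side screw_jar [0.61  0.018 0.093] 0.79
side caddy [0.546 0.033 0.011] 0.76
side blue_tray [0.503 0.308 0.005] 0.67
side black_tape [0.609 0.062 0.029] 0.8
[[ 4.90937137e-04  9.58293901e-01  2.85784113e-01  8.10809887e-02]
 [ 9.99999874e-01 -4.41728146e-04 -2.36653069e-04 -1.16733271e-03]
 [-1.00544307e-04  2.85784193e-01 -9.58293997e-01 -2.04445120e-01]
 [ 0.00000000e+00  0.00000000e+00  0.00000000e+00  1.00000000e+00]]
```

View pics/scene0.png

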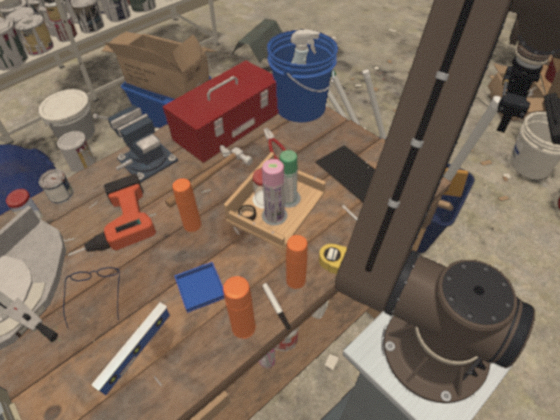

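View pics/side0.png

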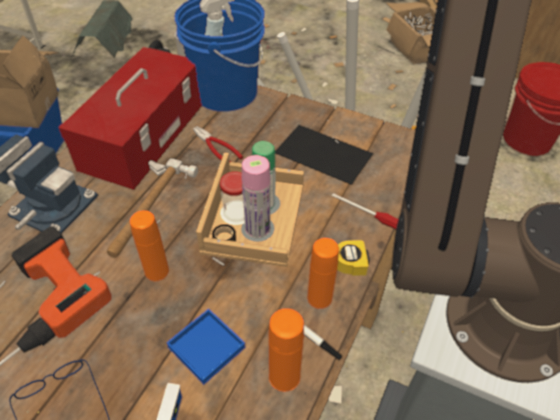

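Scene picture: the pink can is at (273,185) and the green can at (289,165), both in the caddy. Orange look-alikes stand at (187,205), (296,262) and (238,305). The tray is at (201,287) and the mat at (350,175). I choose the two non-orange cans in the caddy and check them in a close crop.

```bash
cat > h.py <<'E'
from cell import r
import cv2,numpy as np
from scipy.spatial.transform import Rotation as R
F=np.diag([1,-1,-1.])
def ctw(c,s=None):
    m=r.camera_model(c)
    if c=='wrist':
        s=s or r.state();T=np.eye(4);T[:3,:3]=R.from_rotvec(s['tcp_rot']).as_matrix();T[:3,3]=s['ee_pos'];T=T@np.array(m['T_tool_cam'])
    else:T=np.array(m['T'])
    return np.array(m['intrinsics']),np.array(m['D']),T
def back(cam,px,z):
    K,D,T=cam
    u=cv2.undistortPoints(np.float64(px).reshape(-1,1,2),K,D)[:,0]
    d=(T[:3,:3]@F@np.c_[u,np.ones(len(u))].T).T
    t=(z-T[2,3])/d[:,2];return T[:3,3]+d*t[:,None]
def proj(cam,P):
    K,D,T=cam
    Q=(np.asarray(P,float).reshape(-1,3)-T[:3,3])@T[:3,:3]@F
    return cv2.projectPoints(Q,np.zeros(3),np.zeros(3),K,D)[0][:,0]
E
python3 - <<'E'
from h import *
a=cv2.imread('pics/scene0.png');b=cv2.imread('pics/side0.png')
A=cv2.resize(a[140:250,220:332],(396*112//112,389),interpolation=3)
A=cv2.resize(a[140:250,220:332],None,fx=3.5,fy=3.5,interpolation=3)
B=cv2.resize(b[135:265,195:307],None,fx=3.5,fy=3.5,interpolation=3)
o=np.zeros((B.shape[0],A.shape[1]+B.shape[1],3),np.uint8);o[:A.shape[0],:A.shape[1]]=A;o[:,A.shape[1]:]=B
cv2.imwrite('pics/crop.png',o);print(o.shape)
for c,im in(('scene',a),('side',b)):
    cam=ctw(c);h=cv2.cvtColor(im,cv2.COLOR_BGR2HSV)
    for n,m,z in(('tray',cv2.inRange(h,(100,150,60),(125,255,255)),.022),('mat',cv2.inRange(h,(0,0,0),(180,255,60)),.004)):
        g=cv2.connectedComponentsWithStats(m)
        box=dict(scene=dict(tray=(201,287),mat=(350,175)),side=dict(tray=(206,346),mat=(325,152)))[c][n]
        l=g[1][box[1],box[0]];cs=cv2.findContours((g[1]==l).astype(np.uint8),0,1)[0][0]
        P=back(cam,cs[:,0],z)[:,:2].astype(np.float32);q=cv2.minAreaRect(P*1000);print(c,n,l,g[2][l],q)
E
```

```text
(455, 784, 3)
scene tray 0 [     0      0    560    420 234734] ((909.6500244140625, -255.09423828125), (3024.275146484375, 2068.36328125), 46.09440231323242)
scene mat 37 [ 318  147   56   55 1436] ((513.996826171875, -284.1412658691406), (120.6053695678711, 212.3120880126953), 85.25241088867188)
side tray 3 [ 168  311   76   72 2919] ((501.17828369140625, 311.28619384765625), (102.93682098388672, 107.87210083007812), 71.88925170898438)
side mat 8 [ 276  126   96   58 2756] ((517.8500366210938, -285.1772766113281), (125.31092071533203, 213.39068603515625), 85.61985778808594)
```

View pics/crop.png

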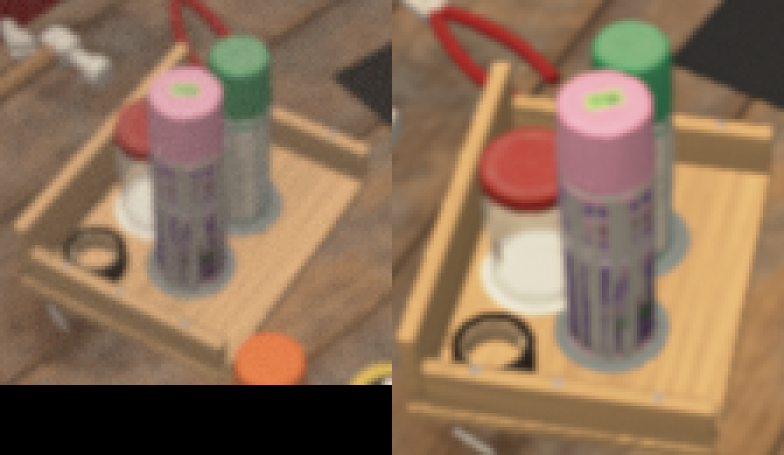

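Crop: the left can has a white-purple body and a pink cap, and the right one has a white body and a green cap. The red-lidded jar is behind them, so the choice is confirmed. Next I move the wrist camera over the caddy.

```bash
cat > goto.py <<'E'
import sys
from h import *
def go(x,y,z,psi):
    "tool-frame shift (m) and turn (units of 90deg) to reach the pose; psi deg = yaw of tool x"
    s=r.state();Rc=R.from_rotvec(s['tcp_rot']);p=np.array(s['ee_pos'])
    Rt=R.from_euler('z',psi,degrees=True)*R.from_euler('x',180,degrees=True)
    d=Rc.inv().apply(np.array([x,y,z])-p);w=(Rc.inv()*Rt).as_rotvec()/(np.pi/2)
    dT=Rt.inv().apply(np.array([x,y,z])-p)
    print('t',round(s['time'],2),'at',np.round(p,4),'g',round(s['gripper_width'],3),'dp(cur axes)',np.round(d,4),'dp(final axes)',np.round(dT,4),'rot',np.round(w,4),'rows>=',round(max(np.linalg.norm(d)/.0625,np.linalg.norm(w)*90/10.7),1))
if __name__=='__main__':go(*map(float,sys.argv[1:]))
E
python3 goto.py .53 .12 .42 90; python3 -c "
from h import *
print(r.camera_model('wrist')['intrinsics'])"
```

```text
t 0.8 at [ 0.2439 -0.5755  0.1802] g 1.0 dp(cur axes) [ 0.5348 -0.5287 -0.2399] dp(final axes) [ 0.6955  0.2861 -0.2398] rot [ 1.000e-04  1.000e-04 -7.449e-01] rows>= 12.6
[[320.07811428   0.         280.14009857]
 [  0.         320.07811428 204.99669216]
 [  0.           0.           1.        ]]
```

Call:
apply_moves --dp '[[0,0,-0.04],[0,0,-0.04],[0,0,-0.04],[0,0,-0.04],[0,0,-0.04],[0,0,-0.04],[0,0,0],[0,0,0]]' --delta_rot '[[0,0,-0.0931],[0,0,-0.0931],[0,0,-0.0931],[0,0,-0.0931],[0,0,-0.0931],[0,0,-0.0931],[0,0,-0.0931],[0,0,-0.0931]]' --grip '[1,1,1,1,1,1,1,1]'

```text
time: 1.8
ee_pos: [0.2439, -0.5754, 0.4206]
tcp_rot: [2.216, 2.226, -0.001]
force: [-0.6, 0.8, 0.2]
gripper_width: 1.0
grasp_force: 0.0
```

Call:
apply_moves --dp '[[0.05,0.0204,0],[0.05,0.0204,0],[0.05,0.0204,0],[0.05,0.0204,0],[0.05,0.0204,0],[0.05,0.0204,0],[0.05,0.0204,0],[0,0,0]]' --delta_rot '[[0,0,0],[0,0,0],[0,0,0],[0,0,0],[0,0,0],[0,0,0],[0,0,0],[0,0,0]]' --grip '[1,1,1,1,1,1,1,1]'

```text
time: 2.8
ee_pos: [0.3874, -0.2228, 0.4207]
tcp_rot: [2.216, 2.225, 0.001]
force: [0.5, -0.1, -0.2]
gripper_width: 1.0
grasp_force: 0.0
```

Call:
apply_moves --dp '[[0.05,0.0204,0],[0.05,0.0204,0],[0.05,0.0204,0],[0.05,0.0204,0],[0.05,0.0204,0],[0.05,0.0204,0],[0.05,0.0204,0],[0,0,0]]' --delta_rot '[[0,0,0],[0,0,0],[0,0,0],[0,0,0],[0,0,0],[0,0,0],[0,0,0],[0,0,0]]' --grip '[1,1,1,1,1,1,1,1]'

```text
time: 3.8
ee_pos: [0.5305, 0.1262, 0.419]
tcp_rot: [-2.218, -2.224, 0.002]
force: [-0.4, -1.2, -0.2]
gripper_width: 0.997
grasp_force: 0.0
```

Run:
```python
from h import *
import json
s=r.state();im=r.snapshot('wrist');cv2.imwrite('pics/w1.png',im)
json.dump({k:np.array(s[k]).tolist() for k in('ee_pos','tcp_rot')},open('w1.json','w'))
print(s['time'],s['ee_pos'],s['tcp_rot'])
for l in['pink_can','green_can','screw_jar','caddy','black_tape']:
    for d in r.recognise('wrist',l): print(l,np.round(d['centre'],3),round(d['conf'],2))
```

```text
3.8 [0.53052311 0.12619334 0.41898016] [-2.21768947e+00 -2.22376681e+00  1.92954113e-03]
pink_can [0.551 0.034 0.195] 0.87
pink_can [0.366 0.288 0.194] 0.62
green_can [0.678 0.204 0.172] 0.89
green_can [ 0.573 -0.051  0.179] 0.86
green_can [0.372 0.119 0.162] 0.73
screw_jar [0.61  0.007 0.112] 0.64
screw_jar [0.549 0.034 0.197] 0.35
caddy [0.578 0.028 0.012] 0.91
black_tape [0.599 0.07  0.029] 0.82
```

View pics/w1.png

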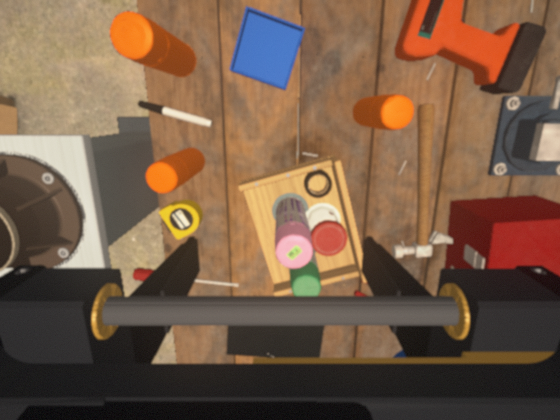

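Wrist view (up = +y, right = +x): the caddy is turned about 14°. The pink cap top is at (293,248), the green cap at (306,280), the jar lid at (329,238), the tape at (318,183) and the tray at (267,48). Next I fit the silhouettes.

Run:
```python
from h import *
import json
from scipy.optimize import least_squares
s=json.load(open('w1.json'))
ims={'scene':'scene0','side':'side0','wrist':'w1'}
cams={c:ctw(c,s) for c in ims}
t=np.linspace(0,2*np.pi,48,endpoint=False)
def cyl(x,y,d,z0,z1):return np.vstack([np.c_[x+d/2*np.cos(t),y+d/2*np.sin(t),0*t+z] for z in(z0,z1)])
obj={'pink':(.057,.163,.209,(.55,.034)),'green':(.048,.136,.183,(.572,-.045)),'jar':(.065,.100,.111,(.61,.007))}
def mask(n,h):
    if n=='pink':return cv2.inRange(h,(140,40,90),(178,140,255))
    if n=='green':return cv2.inRange(h,(60,70,40),(90,255,255))
    return cv2.inRange(h,(0,130,60),(6,255,255))|cv2.inRange(h,(172,130,60),(180,255,255))
def sil(cam,P):
    m=np.zeros((420,560),np.uint8);cv2.fillConvexPoly(m,cv2.convexHull(np.round(proj(cam,P)*16).astype(np.int32)),255,shift=4);return m
E={}
for c,f in ims.items():
    h=cv2.cvtColor(cv2.imread(f'pics/{f}.png'),cv2.COLOR_BGR2HSV)
    for n,(d,z0,z1,g) in obj.items():
        m=mask(n,h);near=cv2.dilate(sil(cams[c],cyl(*g,d,z0,z1)),np.ones((25,25)))
        m&=near;k=cv2.connectedComponentsWithStats(m)
        if k[0]<2:print(c,n,'none');continue
        l=1+np.argmax(k[2][1:,4]);ct=cv2.convexHull(cv2.findContours((k[1]==l).astype(np.uint8),0,1)[0][0])[:,0]
        b=np.r_[ct.min(0)-.5,ct.max(0)+.5]
        def res(q):
            u=proj(cams[c],cyl(*q,d,z0,z1));return np.r_[u.min(0),u.max(0)]-b
        o=least_squares(res,g,loss='soft_l1');E[c,n]=o.x;print(c,n,np.round(o.x,4),'res',np.round(o.fun,1),k[2][l,4],np.count_nonzero(sil(cams[c],cyl(*o.x,d,z0,z1))))
loc={'pink':(-.016,.038),'green':(-.016,-.038),'jar':(.04,0)}
def res(q):
    C,S=np.cos(q[2]),np.sin(q[2]);return np.concatenate([np.array([q[0]+C*loc[n][0]-S*loc[n][1],q[1]+S*loc[n][0]+C*loc[n][1]])-v for (c,n),v in E.items()])*1000
o=least_squares(res,(.57,0,.24),loss='soft_l1',f_scale=2);print('caddy',o.x,np.degrees(o.x[2]),np.round(o.fun,1))
C,S=np.cos(o.x[2]),np.sin(o.x[2])
for n,l in list(loc.items())+[('tape',(.05,.08))]:print(n,o.x[0]+C*l[0]-S*l[1],o.x[1]+S*l[0]+C*l[1])
h=cv2.cvtColor(cv2.imread('pics/w1.png'),cv2.COLOR_BGR2HSV);m=cv2.inRange(h[:120,200:330],(100,120,60),(130,255,255))
c=max(cv2.findContours(m,0,1)[0],key=cv2.contourArea)[:,0]+[200,0]
print('tray',cv2.minAreaRect((back(cams['wrist'],c,.022)[:,:2]*1000).astype(np.float32)))
h=cv2.cvtColor(cv2.imread('pics/scene0.png'),cv2.COLOR_BGR2HSV);m=cv2.inRange(h[260:315,170:232],(100,120,60),(130,255,255))
c=max(cv2.findContours(m,0,1)[0],key=cv2.contourArea)[:,0]+[170,260]
print('tray',cv2.minAreaRect((back(cams['scene'],c,.022)[:,:2]*1000).astype(np.float32)))
```

```text
scene pink [0.5399 0.0225] res [-0.5  1.6  0.5 -1.4] 455 619
scene green [ 0.564  -0.0527] res [-1.6 -6.1  1.6  2.1] 152 445
scene jar [0.6238 0.006 ] res [-6.6 -3.1  8.   1.5] 94 409
side pink [0.546 0.02 ] res [-0.8 -0.2  0.9  0.1] 757 1005
side green [ 0.5697 -0.059 ] res [-0.6 -6.   0.6  2.2] 141 705
side jar [ 0.6208 -0.0041] res [-4.  -1.4  4.7  1. ] 438 668
wrist pink [0.5505 0.0187] res [-2.2 -0.5  2.2  0.6] 1055 1643
wrist green [ 0.5623 -0.0706] res [-22.7  -6.2   2.3  31. ] 12 1110
wrist jar [ 0.613  -0.0056] res [-1.7 -1.3  1.6  1.8] 942 1170
caddy [ 0.57359509 -0.01366866  0.23520913] 13.476490199274343 [  9.2  -2.9   2.9  -1.7 -11.3 -10.3   3.2  -0.5  -2.8   4.6  -8.3  -0.3
  -1.3   0.8   4.6  16.3  -0.5   1.3]
pink 0.5491798750794912 0.01955629412786075
green 0.5668913982916644 -0.05435109349681891
jar 0.612493711777447 -0.004346803633404122
tape 0.6035746593994594 0.07578091007838673
tray ((505.01898193359375, 307.4653015136719), (101.421630859375, 101.5202407836914), 71.78068542480469)
tray ((498.0130615234375, 310.23724365234375), (98.25570678710938, 108.4453353881836), 72.55801391601562)
```

Call:
apply_moves --dp '[[-0.04,0,0],[-0.04,0,0],[0,0,0],[0,0,0]]' --delta_rot '[[0,0,0],[0,0,0],[0,0,0],[0,0,0]]' --grip '[1,1,1,1]'

```text
time: 4.6
ee_pos: [0.5294, 0.0442, 0.4204]
tcp_rot: [2.223, 2.22, 0.001]
force: [-0.6, 0.1, 0.5]
gripper_width: 1.002
grasp_force: 0.0
```

Run:
```python
from h import *
import json
s=r.state();im=r.snapshot('wrist');cv2.imwrite('pics/w2.png',im)
json.dump({k:np.array(s[k]).tolist() for k in('ee_pos','tcp_rot')},open('w2.json','w'))
print(s['time'],s['ee_pos'])
c=im[110:290,210:390];cv2.imwrite('pics/w2c.png',cv2.resize(c,None,fx=3.3,fy=3.3,interpolation=3))
h=cv2.cvtColor(im,cv2.COLOR_BGR2HSV);cam=ctw('wrist',s)
for n,P in dict(pink=(.549,.020,.209),green=(.567,-.054,.183),jar=(.6125,-.004,.111)).items():
    u=proj(cam,P)[0].astype(int);print(n,u,np.median(h[u[1]-4:u[1]+5,u[0]-8:u[0]+9].reshape(-1,3),0),h[u[1],u[0]-8:u[0]+9:4].tolist())
```

```text
4.6 [0.52935968 0.04419452 0.42041838]
pink [294 192] [ 41.  66. 234.] [[176, 57, 246], [179, 50, 245], [39, 93, 235], [43, 106, 223], [25, 73, 229]]
green [305 236] [ 53.  81. 187.] [[53, 83, 188], [53, 81, 188], [52, 80, 187], [53, 80, 186], [52, 81, 186]]
jar [330 191] [  4. 163. 204.] [[4, 160, 206], [4, 161, 204], [4, 161, 204], [4, 168, 203], [4, 164, 204]]
```

View pics/w2c.png

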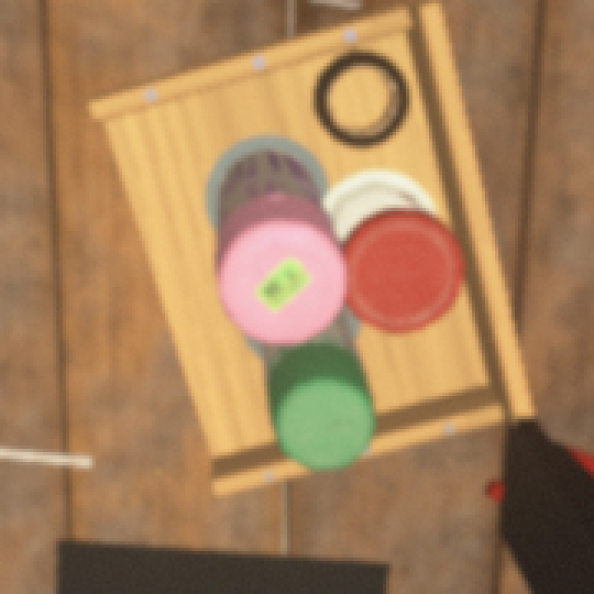

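The crop shows the pink top circle at crop (283,283), the green at (324,421) and the jar lid at (402,270), all upright and unobstructed. I turn these into positions.

```bash
python3 - <<'E'
from h import *
import json
from scipy.optimize import least_squares
s=json.load(open('w2.json'));cam=ctw('wrist',s)
f=lambda u,v:(210+(u+.5)/3.3-.5,110+(v+.5)/3.3-.5)
M=[('pink',283,283,.209,(-.016,.038)),('green',324,421,.183,(-.016,-.038)),('jar',402,270,.111,(.04,0)),('tape',362,98,.031,(.05,.08)),
('BL',438,3,.078,(.095,.122)),('BR',535,415,.078,(.095,-.122)),('FL',92,108,.05,(-.095,.122)),('FR',215,493,.05,(-.095,-.122))]
P=np.array([back(cam,[f(u,v)],z)[0,:2] for _,u,v,z,_ in M]);L=np.array([m[4] for m in M])
def T(q):
    C,S=np.cos(q[2]),np.sin(q[2]);return L@np.array([[C,S],[-S,C]])+q[:2]
o=least_squares(lambda q:(T(q)-P).ravel()*1000,(.57,0,.24),loss='soft_l1',f_scale=2)
print(o.x,np.degrees(o.x[2]))
for m,p,t in zip(M,P,T(o.x)):print(m[0],np.round(p,4),np.round(t,4),np.round((p-t)*1000,1))
E
python3 goto.py .5475 .022 .27 103.5
```

```text
[ 0.57522197 -0.01554355  0.28626099] 16.40154644666715
pink [0.5497 0.0157] [0.5491 0.0164] [ 0.5 -0.7]
green [ 0.5702 -0.0554] [ 0.5706 -0.0565] [-0.4  1.1]
jar [ 0.614  -0.0036] [ 0.6136 -0.0042] [0.4 0.6]
tape [0.6007 0.0742] [0.6006 0.0753] [ 0.1 -1.1]
BL [0.6312 0.1247] [0.6319 0.1283] [-0.7 -3.6]
BR [ 0.6972 -0.0951] [ 0.7008 -0.1058] [-3.6 10.7]
FL [0.4537 0.0707] [0.4496 0.0747] [ 4.1 -4. ]
FR [ 0.5185 -0.1563] [ 0.5185 -0.1594] [-0.1  3.1]
t 4.65 at [0.5294 0.0447 0.4204] g 1.0 dp(cur axes) [-0.0227  0.0181  0.1504] dp(final axes) [-0.0263  0.0123  0.1504] rot [ 0.0003 -0.     -0.1503] rows>= 2.5
```

```bash
python3 goto.py .5492 .0162 .27 106.4
```

```text
t 4.65 at [0.5294 0.0447 0.4204] g 1.0 dp(cur axes) [-0.0285  0.0198  0.1504] dp(final axes) [-0.0329  0.011   0.1504] rot [ 0.0003 -0.     -0.1825] rows>= 2.5
```

Call:
apply_moves --dp '[[0,0,0],[0,0,0],[-0.0329,0.011,0.04],[0,0,0.04],[0,0,0.04],[0,0,0.03],[0,0,0],[0,0,0]]' --delta_rot '[[0,0,-0.0912],[0,0,-0.0913],[0,0,0],[0,0,0],[0,0,0],[0,0,0],[0,0,0],[0,0,0]]' --grip '[1,1,1,1,1,1,1,1]'

```text
time: 5.65
ee_pos: [0.5499, 0.0165, 0.2714]
tcp_rot: [1.88, 2.515, 0.001]
force: [0.5, 0.1, 0.2]
gripper_width: 0.999
grasp_force: 0.0
```

```bash
python3 goto.py .5492 .0162 .167 106.4; python3 goto.py .5492 .0162 .27 106.4
```

```text
t 5.65 at [0.5499 0.0165 0.2714] g 0.999 dp(cur axes) [ 0.     -0.0009  0.1044] dp(final axes) [-1.000e-04 -8.000e-04  1.044e-01] rot [0.001  0.0004 0.0007] rows>= 1.7
t 5.65 at [0.5499 0.0165 0.2714] g 0.999 dp(cur axes) [-0.0001 -0.0008  0.0014] dp(final axes) [-0.0001 -0.0008  0.0014] rot [0.001  0.0004 0.0007] rows>= 0.0
```

Call:
apply_moves --dp '[[0,0,0.025],[0,0,0.025],[0,0,0.025],[0,0,0.02],[0,0,0.009],[0,0,0],[0,0,0],[0,0,0]]' --delta_rot '[[0,0,0],[0,0,0],[0,0,0],[0,0,0],[0,0,0],[0,0,0],[0,0,0],[0,0,0]]' --grip '[1,1,1,1,1,1,0.4,0.3]' --force 15

```text
time: 6.65
ee_pos: [0.5497, 0.016, 0.1669]
tcp_rot: [1.881, 2.515, 0.001]
force: [-0.3, -0.5, -0.3]
gripper_width: 0.846
grasp_force: 0.0
```

Call:
apply_moves --dp '[[0,0,0],[0,0,0],[0,0,0],[0,0,0],[0,0,0],[0,0,0]]' --delta_rot '[[0,0,0],[0,0,0],[0,0,0],[0,0,0],[0,0,0],[0,0,0]]' --grip '[0.3,0.2,0.1,0,-1,-1]'

```text
time: 7.4
ee_pos: [0.5494, 0.016, 0.1662]
tcp_rot: [1.881, 2.516, -0.0]
force: [-0.4, 0.1, 1.7]
gripper_width: 0.59
grasp_force: 15.0
```

```bash
python3 goto.py .461 -.281 .28 106.4
```

```text
t 7.4 at [0.5494 0.016  0.1662] g 0.59 dp(cur axes) [-0.26   -0.1687 -0.1138] dp(final axes) [-0.26   -0.1686 -0.1138] rot [0.     0.0001 0.0002] rows>= 5.3
```

Call:
apply_moves --dp '[[0,0,-0.01],[0,0,-0.03],[0,0,-0.04],[0,0,-0.04],[0,0,-0.04],[0,0,-0.03],[-0.02,-0.013,0],[-0.03,-0.02,0]]' --delta_rot '[[0,0,0],[0,0,0],[0,0,0],[0,0,0],[0,0,0],[0,0,0],[0,0,0],[0,0,0]]' --grip '[-1,-1,-1,-1,-1,-1,-1,-1]'

```text
time: 8.4
ee_pos: [0.5315, -0.0412, 0.3566]
tcp_rot: [1.879, 2.517, 0.0]
force: [0.1, 0.2, -3.3]
gripper_width: 0.589
grasp_force: 15.0
```

Call:
apply_moves --dp '[[-0.035,-0.022,0],[-0.035,-0.022,0],[-0.035,-0.022,0],[-0.035,-0.022,0],[-0.035,-0.022,0],[-0.02,-0.012,0],[-0.01,-0.006,0],[0,0,0]]' --delta_rot '[[0,0,0],[0,0,0],[0,0,0],[0,0,0],[0,0,0],[0,0,0],[0,0,0],[0,0,0]]' --grip '[-1,-1,-1,-1,-1,-1,-1,-1]'

```text
time: 9.4
ee_pos: [0.4669, -0.2741, 0.3561]
tcp_rot: [-1.882, -2.515, -0.0]
force: [0.0, -0.2, -3.8]
gripper_width: 0.59
grasp_force: 15.0
```

Run:
```python
from h import *
from goto import go
s=r.state();im=r.snapshot('wrist');cv2.imwrite('pics/w3.png',im);print(s['grasp_force'])
for l in('park_mat','pink_can'):
  for d in r.recognise('wrist',l):print(l,np.round(d['centre'],3),d['conf'])
go(.466,-.281,.165,106.4)
```

```text
14.999320954084396
park_mat [ 0.539 -0.266  0.001] 0.94
pink_can [ 0.467 -0.257  0.398] 0.55
t 9.55 at [ 0.4672 -0.2731  0.3563] g 0.586 dp(cur axes) [-0.0072 -0.0034  0.1913] dp(final axes) [-0.0072 -0.0034  0.1913] rot [ 0.0001 -0.0001  0.0008] rows>= 3.1
```

View pics/w3.png

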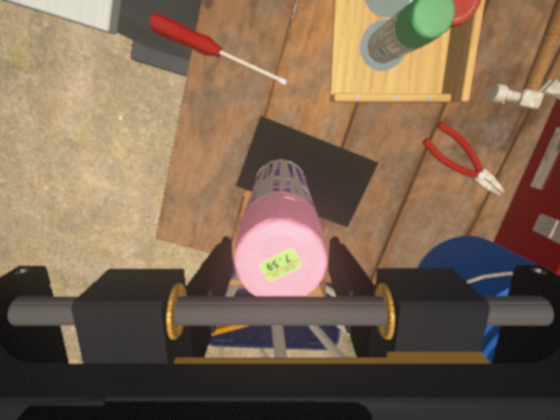

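The picture shows the pink can held upright over the mat, with the mat's corners at (260,118), (376,160) and (350,225).

Run:
```python
from h import *
from goto import go
cam=ctw('wrist')
P=back(cam,[(260,118),(376,160),(350,225),(236,178)],.004);print(np.round(P,4))
a,b,c=P[0],P[1],P[2];print('centre',(a+c)/2,'len',np.linalg.norm(b-a),np.linalg.norm(c-b),'yaw',np.degrees(np.arctan2(*(b-a)[1::-1])))
```

```text
[[ 0.4153 -0.2169  0.004 ]
 [ 0.6278 -0.2276  0.004 ]
 [ 0.6258 -0.3537  0.004 ]
 [ 0.4019 -0.3278  0.004 ]]
centre [ 0.52053049 -0.28531373  0.004     ] len 0.21282978383859869 0.12615221695898146 yaw -2.8721298579783996
```

Call:
apply_moves --dp '[[-0.009,-0.001,0],[0,0,0.04],[0,0,0.04],[0,0,0.04],[0,0,0.04],[0,0,0.02],[0,0,0.013],[0,0,0]]' --delta_rot '[[0,0,0],[0,0,0],[0,0,0],[0,0,0],[0,0,0],[0,0,0],[0,0,0],[0,0,0]]' --grip '[-1,-1,-1,-1,-1,-1,-1,-1]'

```text
time: 10.55
ee_pos: [0.4687, -0.283, 0.1628]
tcp_rot: [-1.881, -2.516, 0.0]
force: [-0.6, 0.2, -3.4]
gripper_width: 0.592
grasp_force: 15.0
```

Call:
apply_moves --dp '[[0,0,0.002],[0,0,0.001],[0,0,0.001],[0,0,0]]' --delta_rot '[[0,0,0],[0,0,0],[0,0,0],[0,0,0]]' --grip '[-1,-1,-1,-1]'

```text
time: 11.05
ee_pos: [0.4686, -0.283, 0.1593]
tcp_rot: [1.881, 2.516, -0.0]
force: [-0.1, -0.1, -3.8]
gripper_width: 0.588
grasp_force: 15.0
```

Call:
apply_moves --dp '[[0,0,0.001],[0,0,0.001],[0,0,0]]' --delta_rot '[[0,0,0],[0,0,0],[0,0,0]]' --grip '[-1,-1,-1]'

```text
time: 11.42
ee_pos: [0.4692, -0.2835, 0.1586]
tcp_rot: [1.88, 2.514, -0.0]
force: [-1.0, 1.4, 9.5]
gripper_width: 0.586
grasp_force: 15.0
```

Call:
apply_moves --dp '[[0,0,0],[0,0,0],[0,0,0],[0,0,0],[0,0,-0.02],[0,0,-0.04],[0,0,-0.04],[0,0,-0.02]]' --delta_rot '[[0,0,0],[0,0,0],[0,0,0],[0,0,0],[0,0,0],[0,0,0],[0,0,0],[0,0,0]]' --grip '[0.3,0.5,0.8,1,1,1,1,1]'

```text
time: 12.42
ee_pos: [0.4689, -0.2832, 0.2793]
tcp_rot: [1.88, 2.514, -0.0]
force: [-0.0, -1.2, -0.4]
gripper_width: 0.997
grasp_force: 0.0
```

```bash
python3 goto.py .5705 -.056 .25 106.4
```

```text
t 12.43 at [ 0.4689 -0.2832  0.2793] g 0.997 dp(cur axes) [0.1893 0.1616 0.0291] dp(final axes) [0.1893 0.1616 0.0293] rot [0.0009 0.0013 0.0003] rows>= 4.0
```

Call:
apply_moves --dp '[[0.0316,0.027,0],[0.0316,0.027,0],[0.0316,0.027,0],[0.0316,0.027,0],[0.0316,0.027,0],[0.0313,0.0266,0],[0,0,0.029],[0,0,0]]' --delta_rot '[[0,0,0],[0,0,0],[0,0,0],[0,0,0],[0,0,0],[0,0,0],[0,0,0],[0,0,0]]' --grip '[1,1,1,1,1,1,1,1]'

```text
time: 13.42
ee_pos: [0.5693, -0.0552, 0.2465]
tcp_rot: [-1.878, -2.514, 0.003]
force: [-0.2, -0.4, 0.2]
gripper_width: 1.001
grasp_force: 0.0
```

```bash
python3 goto.py .5705 -.056 .143 106.4
```

```text
t 13.43 at [ 0.5693 -0.0552  0.2465] g 1.001 dp(cur axes) [-0.0013  0.0012  0.1035] dp(final axes) [-0.0011  0.0009  0.1035] rot [-0.0021 -0.001   0.0007] rows>= 1.7
```

Call:
apply_moves --dp '[[-0.001,0.001,0.025],[0,0,0.025],[0,0,0.025],[0,0,0.018],[0,0,0.01],[0,0,0],[0,0,0],[0,0,0]]' --delta_rot '[[0,0,0],[0,0,0],[0,0,0],[0,0,0],[0,0,0],[0,0,0],[0,0,0],[0,0,0]]' --grip '[1,1,1,1,1,1,0.4,0.3]' --force 15

```text
time: 14.42
ee_pos: [0.5716, -0.0565, 0.1458]
tcp_rot: [1.881, 2.515, 0.001]
force: [-1.2, -0.2, -0.0]
gripper_width: 0.843
grasp_force: 0.0
```

Call:
apply_moves --dp '[[0,0,0],[0,0,0],[0,0,0],[0,0,0],[0,0,0],[0,0,0],[0,0,0]]' --delta_rot '[[0,0,0],[0,0,0],[0,0,0],[0,0,0],[0,0,0],[0,0,0],[0,0,0]]' --grip '[0.3,0.2,0.1,0,-0.1,-1,-1]'

```text
time: 15.3
ee_pos: [0.5712, -0.0564, 0.1451]
tcp_rot: [-1.881, -2.516, 0.0]
force: [-0.2, -1.1, 1.3]
gripper_width: 0.448
grasp_force: 15.0
```

```bash
python3 goto.py .570 -.288 .25 106.4
```

```text
t 15.3 at [ 0.5712 -0.0564  0.1451] g 0.448 dp(cur axes) [-0.2218 -0.0667 -0.1049] dp(final axes) [-0.2218 -0.0666 -0.1049] rot [-0.0001  0.      0.0002] rows>= 4.1
```

Call:
apply_moves --dp '[[0,0,-0.005],[0,0,-0.01],[0,0,-0.01],[0,0,0]]' --delta_rot '[[0,0,0],[0,0,0],[0,0,0],[0,0,0]]' --grip '[-1,-1,-1,-1]'

```text
time: 15.8
ee_pos: [0.5718, -0.0565, 0.1712]
tcp_rot: [1.88, 2.514, 0.001]
force: [-0.7, 0.5, -2.0]
gripper_width: 0.448
grasp_force: 14.8
```

Run:
```python
from h import *
s=r.state();print(s['gripper_width'],s['grasp_force'],s['force'])
a=r.snapshot('scene')[130:250,230:350];b=r.snapshot('wrist')[100:300,180:380];c=r.snapshot('side')[110:270,195:355]
cv2.imwrite('pics/g1.png',np.hstack([cv2.resize(x,(266,266)) for x in(a,b,c)]))
```

```text
0.4477014990468377 14.832330874633044 [-0.67809796  0.52912369 -2.00847472]
```

View pics/g1.png

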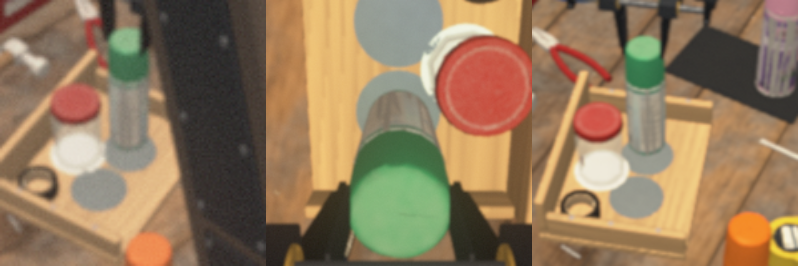

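The picture shows the green can lifted upright in the grip, with both grey marks and the jar visible. The pink can stands on the mat in the side view.

Call:
apply_moves --dp '[[0,0,-0.02],[0,0,-0.025],[0,0,-0.02],[-0.02,-0.006,0],[-0.04,-0.012,0],[-0.04,-0.012,0],[-0.04,-0.012,0],[-0.04,-0.012,0]]' --delta_rot '[[0,0,0],[0,0,0],[0,0,0],[0,0,0],[0,0,0],[0,0,0],[0,0,0],[0,0,0]]' --grip '[-1,-1,-1,-1,-1,-1,-1,-1]'

```text
time: 16.95
ee_pos: [0.5696, -0.2466, 0.2337]
tcp_rot: [-1.881, -2.514, 0.001]
force: [1.3, 0.4, -2.2]
gripper_width: 0.449
grasp_force: 14.8
```

Call:
apply_moves --dp '[[-0.028,-0.0085,0],[-0.0138,-0.0042,0],[0,0,0],[0,0,0]]' --delta_rot '[[0,0,0],[0,0,0],[0,0,0],[0,0,0]]' --grip '[-1,-1,-1,-1]'

```text
time: 17.45
ee_pos: [0.57, -0.2871, 0.2349]
tcp_rot: [-1.88, -2.516, -0.0]
force: [0.5, 0.6, -2.2]
gripper_width: 0.45
grasp_force: 14.8
```

Run:
```python
from h import *
from goto import go
import json
go(.572,-.288,.142,106.4)
c='side';im=r.snapshot(c);cv2.imwrite('pics/s2.png',im)
for d in r.recognise(c,'pink_can'):print(np.round(d['centre'],3),d['conf'])
# empty caddy marks in wrist
```

```text
t 17.45 at [ 0.57   -0.2871  0.2349] g 0.45 dp(cur axes) [-0.0015  0.0017  0.0929] dp(final axes) [-0.0014  0.0017  0.0929] rot [-0.0001 -0.0004  0.0006] rows>= 1.5
[0.346 0.314 0.15 ] 0.74
[ 0.463 -0.261  0.129] 0.6
```

Call:
apply_moves --dp '[[-0.001,0.002,0.03],[0,0,0.03],[0,0,0.02],[0,0,0.012],[0,0,0],[0,0,0.002],[0,0,0.001],[0,0,0.001]]' --delta_rot '[[0,0,0],[0,0,0],[0,0,0],[0,0,0],[0,0,0],[0,0,0],[0,0,0],[0,0,0]]' --grip '[-1,-1,-1,-1,-1,-1,-1,-1]'

```text
time: 18.55
ee_pos: [0.5724, -0.2885, 0.1395]
tcp_rot: [1.881, 2.515, -0.0]
force: [-0.6, 0.7, -2.0]
gripper_width: 0.453
grasp_force: 14.8
```

Call:
apply_moves --dp '[[0,0,0.001],[0,0,0]]' --delta_rot '[[0,0,0],[0,0,0]]' --grip '[-1,-1]'

```text
time: 18.8
ee_pos: [0.5722, -0.2884, 0.1381]
tcp_rot: [-1.881, -2.516, 0.0]
force: [-1.3, -0.1, -1.6]
gripper_width: 0.451
grasp_force: 14.8
```

Call:
apply_moves --dp '[[0,0,0.001],[0,0,0]]' --delta_rot '[[0,0,0],[0,0,0]]' --grip '[-1,-1]'

```text
time: 19.05
ee_pos: [0.5723, -0.2885, 0.1372]
tcp_rot: [1.881, 2.516, -0.0]
force: [-0.3, 0.1, -1.2]
gripper_width: 0.453
grasp_force: 14.9
```

Call:
apply_moves --dp '[[0,0,0.001],[0,0,0]]' --delta_rot '[[0,0,0],[0,0,0]]' --grip '[-1,-1]'

```text
time: 19.3
ee_pos: [0.5726, -0.2888, 0.137]
tcp_rot: [1.88, 2.515, -0.0]
force: [-0.9, -0.8, 4.7]
gripper_width: 0.449
grasp_force: 15.2
```

Call:
apply_moves --dp '[[0,0,0],[0,0,0],[0,0,0],[0,0,0],[0,0,-0.03],[0,0,-0.05],[0,0,-0.05],[0,0,-0.05]]' --delta_rot '[[0,0,0],[0,0,0],[0,0,0],[0,0,0],[0,0,0],[0,0,0],[0,0,0],[0,0,0]]' --grip '[0,0.2,0.5,0.8,0.9,1,1,1]'

```text
time: 20.3
ee_pos: [0.5721, -0.2882, 0.3178]
tcp_rot: [1.881, 2.516, -0.0]
force: [-0.2, 0.7, -0.5]
gripper_width: 0.999
grasp_force: 0.0
```

Call:
apply_moves --dp '[[0,0,-0.05],[0,0,-0.05],[0,0,0],[0,0,0],[0,0,0],[0,0,0],[0,0,0],[0,0,0]]' --delta_rot '[[0,0,0.11],[0,0,0.11],[0,0,0.11],[0,0,0.11],[0,0,0.11],[0,0,0.11],[0,0,0.11],[0,0,0.11]]' --grip '[1,1,1,1,1,1,1,1]'

```text
time: 21.3
ee_pos: [0.5722, -0.2883, 0.416]
tcp_rot: [-3.055, -0.731, 0.0]
force: [0.0, 0.0, -0.2]
gripper_width: 1.0
grasp_force: 0.0
```

Run:
```python
from goto import go
from h import *
go(.68,.015,.42,16.4)
im=r.snapshot('scene');print([(np.round(d['centre'],3),round(d['conf'],2)) for l in('pink_can','green_can') for d in r.recognise('scene',l)])
cv2.imwrite('pics/sc3.png',cv2.resize(im[120:290,160:400],None,fx=2.5,fy=2.5))
```

```text
t 21.3 at [ 0.5722 -0.2883  0.416 ] g 1.0 dp(cur axes) [ 0.2333 -0.2218 -0.004 ] dp(final axes) [ 0.189  -0.2606 -0.004 ] rot [-1.000e-04  1.000e-04  1.166e-01] rows>= 5.2
[(array([0.329, 0.302, 0.154]), 0.8), (array([0.508, 0.306, 0.005]), 0.63), (array([0.343, 0.126, 0.124]), 0.63), (array([0.666, 0.217, 0.115]), 0.6)]
```

View pics/sc3.png

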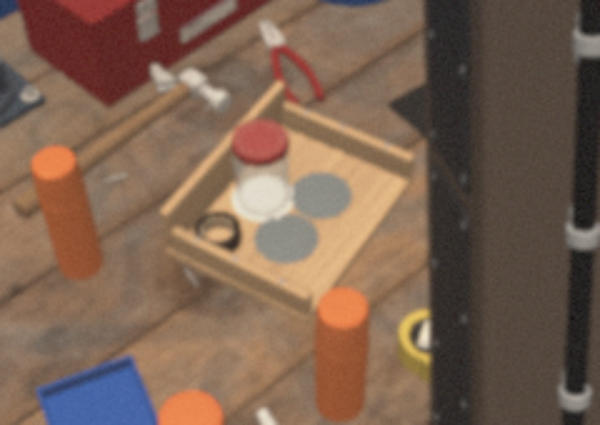

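The picture shows the caddy holding only the jar (crop (261,165)) and the tape (217,232), with both marks bare; the arm hides the mat. I move the wrist camera above the caddy to measure the marks, and then pick the jar.

Call:
apply_moves --dp '[[0,0,0],[0.035,-0.048,0],[0.035,-0.048,0],[0.035,-0.048,0],[0.035,-0.048,0],[0.035,-0.048,0],[0.014,-0.02,0],[0,0,0]]' --delta_rot '[[0,0,0.1166],[0,0,0],[0,0,0],[0,0,0],[0,0,0],[0,0,0],[0,0,0],[0,0,0]]' --grip '[1,1,1,1,1,1,1,1]'

```text
time: 22.45
ee_pos: [0.6787, 0.0162, 0.4156]
tcp_rot: [3.107, 0.464, -0.001]
force: [-0.1, -0.7, -0.0]
gripper_width: 1.003
grasp_force: 0.0
```

Run:
```python
from h import *
import json
from goto import go
s=r.state();im=r.snapshot('wrist');cv2.imwrite('pics/w4.png',im);cam=ctw('wrist',s)
json.dump({k:np.array(s[k]).tolist() for k in('ee_pos','tcp_rot')},open('w4.json','w'))
h=cv2.cvtColor(im,cv2.COLOR_BGR2HSV);print(s['ee_pos'])
for n,P in dict(pink=(.5491,.0164,.012),green=(.5706,-.0565,.012),jar=(.6137,-.004,.111)).items():
    u=proj(cam,P)[0];print(n,np.round(u,1))
    x,y=u.astype(int);ref=np.median(im[y-4:y+5,x-4:x+5].reshape(-1,3),0)
    m=(np.abs(im[y-40:y+40,x-40:x+40].astype(int)-ref).max(2)<28).astype(np.uint8)
    m=cv2.morphologyEx(m,cv2.MORPH_OPEN,np.ones((3,3)))
    k=cv2.connectedComponentsWithStats(m);l=k[1][40,40];c=cv2.findContours((k[1]==l).astype(np.uint8),0,1)[0][0][:,0]+[x-40,y-40]
    Q=back(cam,c,P[2])[:,:2]*1000;print(cv2.minEnclosingCircle(Q.astype(np.float32)),cv2.fitEllipse(Q.astype(np.float32)))
cv2.imwrite('pics/w4c.png',im)
go(.6137,-.004,.2,16.4)
```

```text
[0.67865965 0.01621284 0.41564703]
pink [261.7 216.1]
((548.6712646484375, 15.269524574279785), 35.725074768066406) ((544.394775390625, 19.066394805908203), (54.750877380371094, 73.76595306396484), 143.82540893554688)
green [299.6 216.4]
((570.1262817382812, -58.15627670288086), 35.80665588378906) ((568.1560668945312, -64.65332794189453), (54.308189392089844, 73.88603973388672), 71.14141082763672)
jar [281.  203.2]
((614.4547119140625, -5.639432430267334), 31.332454681396484) ((614.3609619140625, -5.464726448059082), (58.28860092163086, 60.774864196777344), 45.7674446105957)
t 22.5 at [0.6784 0.0149 0.4159] g 0.999 dp(cur axes) [-0.0673 -0.0008  0.2159] dp(final axes) [-6.740e-02 -2.000e-04  2.159e-01] rot [0.0002 0.0003 0.0053] rows>= 3.6
```

View pics/w4.png

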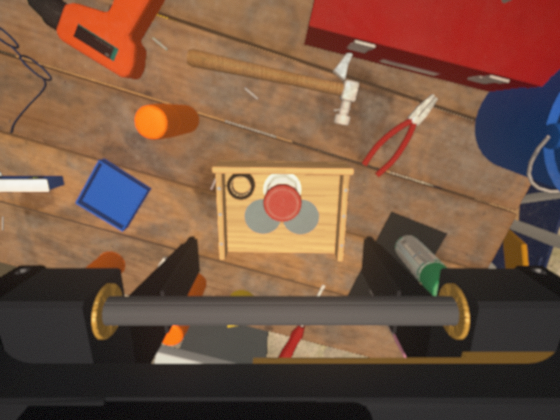

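The wrist picture shows the caddy square to the view, the marks at (262,216) and (300,216), the jar lid at (281,203), the green can standing on the mat and the tray at (113,194). I fetch the jar with the fingers closing along the caddy's y.

Call:
apply_moves --dp '[[-0.033,-0.001,0.03],[-0.034,0,0.04],[0,0,0.05],[0,0,0.05],[0,0,0.045],[0,0,0],[0,0,0],[0,0,0]]' --delta_rot '[[0,0,0],[0,0,0],[0,0,0],[0,0,0],[0,0,0],[0,0,0],[0,0,0],[0,0,0]]' --grip '[1,1,1,1,1,1,1,1]'

```text
time: 23.5
ee_pos: [0.6148, -0.0038, 0.2033]
tcp_rot: [3.107, 0.457, 0.005]
force: [-0.6, 0.1, 0.2]
gripper_width: 1.0
grasp_force: 0.0
```

Run:
```python
from h import *
import json
from goto import go
go(.614,-.0048,.0865,16.4)
s=json.load(open('w4.json'));cam=ctw('wrist',s)
h=cv2.cvtColor(cv2.imread('pics/w4.png'),cv2.COLOR_BGR2HSV);m=cv2.inRange(h[150:240,65:160],(100,120,40),(130,255,255))
c=max(cv2.findContours(m,0,1)[0],key=cv2.contourArea)[:,0]+[65,150]
print('tray',cv2.minAreaRect((back(cam,c,.022)[:,:2]*1000).astype(np.float32)))
```

```text
t 23.5 at [ 0.6148 -0.0038  0.2033] g 1.0 dp(cur axes) [-0.0014  0.0006  0.1168] dp(final axes) [-0.001   0.0007  0.1168] rot [ 0.0009 -0.0019  0.0035] rows>= 1.9
tray ((508.2862548828125, 304.9946594238281), (102.82759857177734, 106.95120239257812), 71.89481353759766)
```

Call:
apply_moves --dp '[[-0.001,0.001,0.03],[0,0,0.03],[0,0,0.025],[0,0,0.02],[0,0,0.011],[0,0,0],[0,0,0],[0,0,0]]' --delta_rot '[[0,0,0.0035],[0,0,0],[0,0,0],[0,0,0],[0,0,0],[0,0,0],[0,0,0],[0,0,0]]' --grip '[1,1,1,1,1,1,0.6,0.5]' --force 30

```text
time: 24.5
ee_pos: [0.6137, -0.0046, 0.086]
tcp_rot: [3.109, 0.448, 0.002]
force: [-1.1, 0.6, 0.0]
gripper_width: 0.847
grasp_force: 0.0
```

Call:
apply_moves --dp '[[0,0,0],[0,0,0],[0,0,0],[0,0,0],[0,0,0]]' --delta_rot '[[0,0,0],[0,0,0],[0,0,0],[0,0,0],[0,0,0]]' --grip '[0.4,0.3,0.2,-1,-1]'

```text
time: 25.12
ee_pos: [0.6133, -0.0046, 0.0851]
tcp_rot: [3.109, 0.448, -0.0]
force: [0.4, -0.1, -1.1]
gripper_width: 0.444
grasp_force: 0.0
```

Call:
apply_moves --dp '[[0,0,-0.005],[0,0,-0.01],[0,0,-0.03],[0,0,-0.04],[0,0,-0.04],[0,0,-0.02],[0,0,0],[0,0,0]]' --delta_rot '[[0,0,0],[0,0,0],[0,0,0],[0,0,0],[0,0,0],[0,0,0],[0,0,0],[0,0,0]]' --grip '[-1,-1,-1,-1,-1,-1,-1,-1]'

```text
time: 26.12
ee_pos: [0.6129, -0.0045, 0.2294]
tcp_rot: [-3.109, -0.448, 0.002]
force: [-0.5, 1.4, -0.2]
gripper_width: 0.005
grasp_force: 0.0
```

```bash
python3 goto.py .5055 .307 .1 16.4
```

```text
t 26.12 at [ 0.6129 -0.0045  0.2294] g 0.005 dp(cur axes) [-0.0149 -0.3291  0.1295] dp(final axes) [-0.015  -0.3292  0.1294] rot [-0.0002  0.0006  0.0001] rows>= 5.7
```

Run:
```python
from h import *
s=r.state();im=r.snapshot('wrist');cam=ctw('wrist',s)
print(np.round(proj(cam,[(.614,-.0048,.111),(.614,-.0048,.012)]),1))
b=r.snapshot('side')[110:260,195:345]
print([(np.round(d['centre'],3),round(d['conf'],2)) for d in r.recognise('side','screw_jar')],[(np.round(d['centre'],3),round(d['conf'],2)) for d in r.recognise('wrist','screw_jar')])
cv2.imwrite('pics/j1.png',np.hstack([cv2.resize(im[60:360,130:430],(390,390)),cv2.resize(b,(390,390))]))
```

```text
[[281.8 189.8]
 [281.4 171.9]]
[(array([0.601, 0.013, 0.092]), 0.88)] [(array([ 0.618, -0.004,  0.109]), 0.97)]
```

View pics/j1.png

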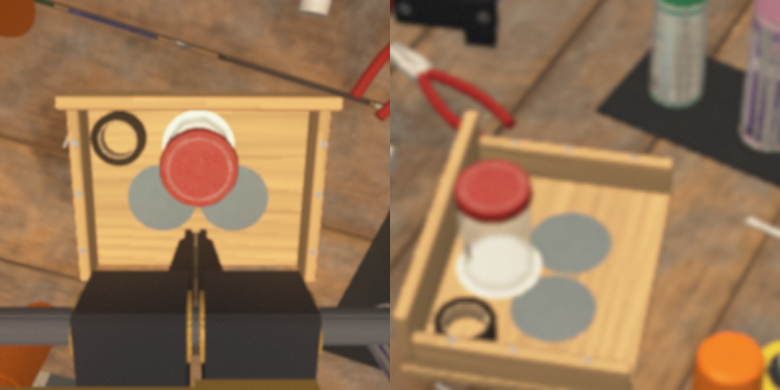

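The view shows the jar still upright on its mark with its lid at crop (200,168): the pads passed over the lid. I go again about 25 mm lower.

Call:
apply_moves --dp '[[0.0015,0.002,0],[0,0,0],[0,0,0],[0,0,0],[0,0,0],[0,0,0],[0,0,0.03],[0,0,0.03]]' --delta_rot '[[0,0,0],[0,0,0],[0,0,0],[0,0,0],[0,0,0],[0,0,0],[0,0,0],[0,0,0]]' --grip '[1,1,1,1,1,1,1,1]'

```text
time: 27.32
ee_pos: [0.6154, -0.0061, 0.1697]
tcp_rot: [3.109, 0.448, 0.001]
force: [0.3, -0.2, 0.8]
gripper_width: 0.791
grasp_force: 0.0
```

Call:
apply_moves --dp '[[0,0,0.02],[0,0,0.02],[0,0,0.02],[0,0,0.02],[0,0,0.015],[0,0,0.012],[0,0,0],[0,0,0]]' --delta_rot '[[0,0,0],[0,0,0],[0,0,0],[0,0,0],[0,0,0],[0,0,0],[0,0,0],[0,0,0]]' --grip '[1,1,1,1,1,1,1,1]'

```text
time: 28.32
ee_pos: [0.6157, -0.0061, 0.0636]
tcp_rot: [3.109, 0.448, 0.001]
force: [0.0, -0.3, -0.3]
gripper_width: 0.996
grasp_force: 0.0
```

Call:
apply_moves --dp '[[0,0,0],[0,0,0],[0,0,0],[0,0,0],[0,0,0],[0,0,0],[0,0,0]]' --delta_rot '[[0,0,0],[0,0,0],[0,0,0],[0,0,0],[0,0,0],[0,0,0],[0,0,0]]' --grip '[0.5,0.4,0.3,0.2,0.15,0.1,0.1]'

```text
time: 29.2
ee_pos: [0.6154, -0.0061, 0.0632]
tcp_rot: [3.109, 0.448, 0.0]
force: [-0.1, -0.3, 1.8]
gripper_width: 0.673
grasp_force: 30.0
```

Gripped on the lid: opening 64 mm, 30 N. I lift and carry it high to the tray.

Call:
apply_moves --dp '[[0,0,-0.005],[0,0,-0.015],[0,0,-0.035],[0,0,-0.045],[0,0,-0.045],[0,0,-0.035],[0,0,-0.01],[0,0,0]]' --delta_rot '[[0,0,0],[0,0,0],[0,0,0],[0,0,0],[0,0,0],[0,0,0],[0,0,0],[0,0,0]]' --grip '[0,0,0,0,0,0,0,0]'

```text
time: 30.2
ee_pos: [0.615, -0.006, 0.2529]
tcp_rot: [3.109, 0.448, -0.0]
force: [-0.4, 0.3, -5.5]
gripper_width: 0.673
grasp_force: 30.0
```

```bash
python3 goto.py .5055 .307 .06 16.4
```

```text
t 30.2 at [ 0.615  -0.006   0.2529] g 0.673 dp(cur axes) [-0.0166 -0.3312  0.1929] dp(final axes) [-0.0167 -0.3312  0.1929] rot [0.     0.0001 0.0001] rows>= 6.1
```

Call:
apply_moves --dp '[[-0.001,-0.02,0],[-0.002,-0.04,0],[-0.002,-0.05,0],[-0.003,-0.055,0],[-0.003,-0.055,0],[-0.003,-0.055,0],[-0.002,-0.04,0],[-0.001,-0.016,0]]' --delta_rot '[[0,0,0],[0,0,0],[0,0,0],[0,0,0],[0,0,0],[0,0,0],[0,0,0],[0,0,0]]' --grip '[0,0,0,0,0,0,0,0]'

```text
time: 31.2
ee_pos: [0.5035, 0.3089, 0.2517]
tcp_rot: [3.108, 0.453, -0.004]
force: [0.8, -0.6, -5.3]
gripper_width: 0.672
grasp_force: 30.0
```

Call:
apply_moves --dp '[[0,0,0.03],[0,0,0.05],[0,0,0.04],[0,0,0.02],[0,0,0]]' --delta_rot '[[0,0,0],[0,0,0],[0,0,0],[0,0,0],[0,0,0]]' --grip '[0,0,0,0,0]'

```text
time: 31.82
ee_pos: [0.5044, 0.306, 0.1111]
tcp_rot: [3.108, 0.448, -0.006]
force: [0.8, 0.3, -5.4]
gripper_width: 0.673
grasp_force: 30.0
```

Run:
```python
from h import *
from goto import go
go(.5055,.307,.06,16.4)
s=r.state();im=r.snapshot('wrist');b=r.snapshot('side')[265:415,130:280]
cam=ctw('wrist',s)
# tray outline expected
a=np.radians(-18.1);Rz=np.array([[np.cos(a),-np.sin(a)],[np.sin(a),np.cos(a)]])
c=(np.array([[-1,-1],[1,-1],[1,1],[-1,1]])*.052)@Rz.T+[.5055,.307]
for cc,ii in((cam,im),):cv2.polylines(ii,[np.round(proj(cc,np.c_[c,0*c[:,0]+.022])).astype(np.int32)],True,(0,255,255),1)
cv2.imwrite('pics/t1.png',np.hstack([cv2.resize(im[:300,130:430],(390,390)),cv2.resize(b,(390,390))]))
```

```text
t 31.82 at [0.5044 0.306  0.1111] g 0.673 dp(cur axes) [ 0.0016 -0.0007  0.0511] dp(final axes) [ 0.0013 -0.0007  0.0511] rot [ 0.0005  0.0027 -0.0001] rows>= 0.8
```

View pics/t1.png

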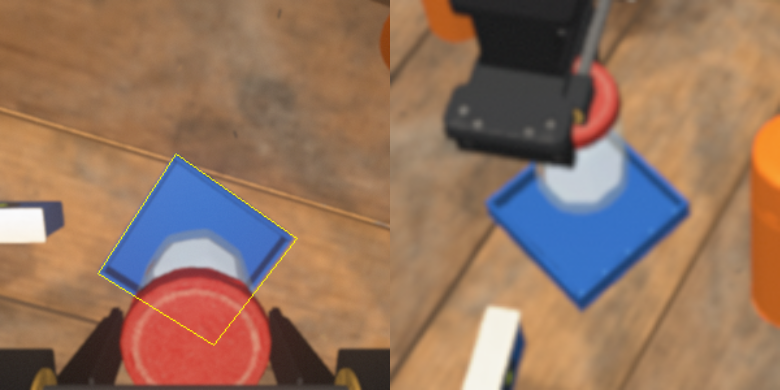

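The expected tray outline matches the tray, and the jar hangs upright over its middle. I lower it.

Call:
apply_moves --dp '[[0.001,-0.001,0.02],[0,0,0.02],[0,0,0.01],[0,0,0.002],[0,0,0.001],[0,0,0.001],[0,0,0.001],[0,0,0]]' --delta_rot '[[0,0,0],[0,0,0],[0,0,0],[0,0,0],[0,0,0],[0,0,0],[0,0,0],[0,0,0]]' --grip '[0,0,0,0,0,0,0,0]'

```text
time: 32.92
ee_pos: [0.5062, 0.3079, 0.0582]
tcp_rot: [3.109, 0.449, 0.0]
force: [1.1, -0.2, -4.5]
gripper_width: 0.67
grasp_force: 30.0
```

Call:
apply_moves --dp '[[0,0,0.001],[0,0,0]]' --delta_rot '[[0,0,0],[0,0,0]]' --grip '[0,0]'

```text
time: 33.17
ee_pos: [0.5061, 0.3079, 0.057]
tcp_rot: [3.109, 0.448, -0.0]
force: [0.6, -0.1, -5.7]
gripper_width: 0.675
grasp_force: 30.0
```

Call:
apply_moves --dp '[[0,0,0.001],[0,0,0.001],[0,0,0]]' --delta_rot '[[0,0,0],[0,0,0],[0,0,0]]' --grip '[0,0,0]'

```text
time: 33.55
ee_pos: [0.5063, 0.3079, 0.0553]
tcp_rot: [3.109, 0.448, 0.001]
force: [0.1, -0.1, -2.3]
gripper_width: 0.671
grasp_force: 30.0
```

Call:
apply_moves --dp '[[0,0,0.0005],[0,0,0],[0,0,0],[0,0,0],[0,0,0],[0,0,0],[0,0,-0.03],[0,0,-0.05]]' --delta_rot '[[0,0,0],[0,0,0],[0,0,0],[0,0,0],[0,0,0],[0,0,0],[0,0,0],[0,0,0]]' --grip '[0.35,0.4,0.6,0.8,1,1,1,1]'

```text
time: 34.55
ee_pos: [0.5054, 0.3075, 0.1342]
tcp_rot: [3.108, 0.448, -0.005]
force: [1.7, -0.5, 0.2]
gripper_width: 1.0
grasp_force: 0.0
```

Call:
apply_moves --dp '[[0,0,-0.05],[0,0,-0.05],[0,0,-0.05],[0,0,-0.02],[0,0,0],[0,0,0]]' --delta_rot '[[0,0,0],[0,0,0],[0,0,0],[0,0,0],[0,0,0],[0,0,0]]' --grip '[1,1,1,1,1,1]'

```text
time: 35.3
ee_pos: [0.5058, 0.3077, 0.3032]
tcp_rot: [3.109, 0.448, -0.003]
force: [-0.5, -0.3, -0.7]
gripper_width: 1.004
grasp_force: 0.0
```

Run:
```python
from h import *
from goto import go
import json
go(.5725,-.2885,.30,16.4)
s=r.state();im=r.snapshot('wrist');cam=ctw('wrist',s)
h=cv2.cvtColor(im,cv2.COLOR_BGR2HSV)
u=proj(cam,(.506,.308,.103))[0];print('lid px exp',u)
print([(np.round(d['centre'],3),round(d['conf'],2)) for d in r.recognise('wrist','screw_jar')])
b=r.snapshot('side');cv2.imwrite('pics/t2.png',np.hstack([cv2.resize(im[:,:],(533,400)),cv2.resize(b[265:415,155:255],(266,400))]))
for l in('pink_can','green_can'):
  print(l,[(np.round(d['centre'],3),round(d['conf'],2)) for d in r.recognise('side',l)])
cv2.imwrite('pics/s4.png',b)
cam=ctw('side');hs=cv2.cvtColor(b,cv2.COLOR_BGR2HSV)
```

```text
t 35.3 at [0.5058 0.3077 0.3032] g 1.004 dp(cur axes) [-0.1044  0.5908  0.0037] dp(final axes) [-0.1043  0.5908  0.0032] rot [0.0002 0.0012 0.0001] rows>= 9.6
lid px exp [280.76211428 174.81225692]
[(array([0.507, 0.31 , 0.1  ]), 0.67)]
pink_can [(array([ 0.464, -0.258,  0.13 ]), 0.92), (array([0.342, 0.312, 0.154]), 0.68)]
green_can [(array([0.674, 0.226, 0.06 ]), 0.9), (array([0.348, 0.133, 0.12 ]), 0.74)]
```

View pics/t2.png

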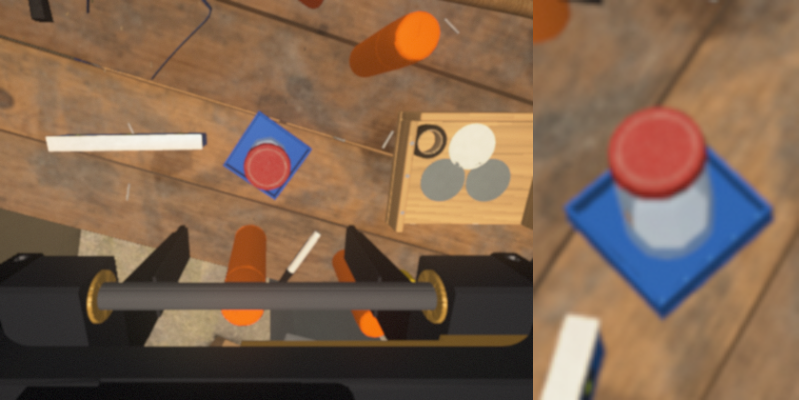

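The pictures show the jar upright in the middle of the tray, the caddy with its three bare marks and the tape untouched. Next I fetch the green can.

Call:
apply_moves --dp '[[-0.005,0.03,0],[-0.0095,0.0537,0],[-0.0095,0.0537,0],[-0.0095,0.0537,0],[-0.0095,0.0537,0],[-0.0095,0.0537,0],[-0.0095,0.0537,0],[-0.0095,0.0537,0]]' --delta_rot '[[0,0,0],[0,0,0],[0,0,0],[0,0,0],[0,0,0],[0,0,0],[0,0,0],[0,0,0]]' --grip '[1,1,1,1,1,1,1,1]'

```text
time: 36.55
ee_pos: [0.5522, -0.1035, 0.3044]
tcp_rot: [-3.109, -0.448, 0.0]
force: [0.6, 0.3, 0.6]
gripper_width: 0.998
grasp_force: 0.0
```

Call:
apply_moves --dp '[[-0.0095,0.0537,0],[-0.0095,0.0537,0],[-0.0095,0.0537,0],[-0.004,0.024,0],[0,0,0],[0,0,0]]' --delta_rot '[[0,0,0],[0,0,0],[0,0,0],[0,0,0],[0,0,0],[0,0,0]]' --grip '[1,1,1,1,1,1]'

```text
time: 37.3
ee_pos: [0.5734, -0.2871, 0.3046]
tcp_rot: [-3.109, -0.45, 0.0]
force: [1.2, 1.0, -0.7]
gripper_width: 0.999
grasp_force: 0.0
```

Run:
```python
from h import *
from goto import go
go(.572,-.289,.122,16.4)
s=r.state();im=r.snapshot('wrist');cv2.imwrite('pics/m1.png',im);cam=ctw('wrist',s)
print([(l,np.round(d['centre'],3),round(d['conf'],2)) for l in('green_can','pink_can') for d in r.recognise('wrist',l)])
print(proj(cam,[(.572,-.289,.175),(.469,-.283,.201)]))
h=cv2.cvtColor(im,cv2.COLOR_BGR2HSV);m=cv2.inRange(h,(45,55,60),(95,255,255));k=cv2.connectedComponentsWithStats(m);print(k[2][1:][k[2][1:,4]>200])
```

```text
t 37.3 at [ 0.5734 -0.2871  0.3046] g 0.999 dp(cur axes) [-0.0019  0.0014  0.1826] dp(final axes) [-0.0019  0.0014  0.1826] rot [-0.0002  0.      0.0006] rows>= 2.9
[('green_can', array([ 0.583, -0.29 ,  0.173]), 0.82), ('green_can', array([0.373, 0.09 , 0.032]), 0.66), ('pink_can', array([ 0.49 , -0.277,  0.18 ]), 0.6)]
[[282.49024332 190.00738919]
 [250.16897666 282.86687309]]
[[ 261  160   46   52 1838]]
```

View pics/m1.png

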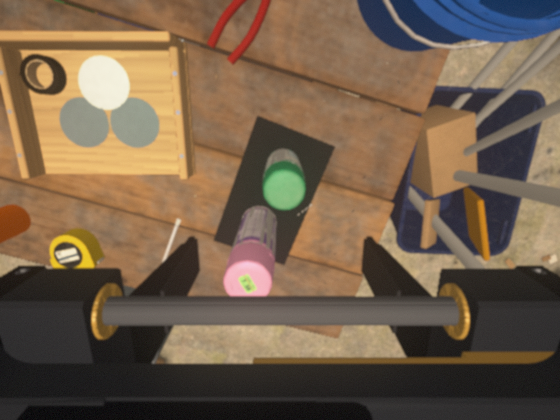

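Green stands upright with its top at (284,187), and pink is upright at (250,275). I descend on green, closing across the row.

Call:
apply_moves --dp '[[-0.001,0.002,0.03],[0,0,0.04],[0,0,0.04],[0,0,0.03],[0,0,0.025],[0,0,0.015],[0,0,0],[0,0,0]]' --delta_rot '[[0,0,0],[0,0,0],[0,0,0],[0,0,0],[0,0,0],[0,0,0],[0,0,0],[0,0,0]]' --grip '[1,1,1,1,1,1,1,0.5]' --force 15

```text
time: 38.45
ee_pos: [0.5735, -0.2907, 0.1257]
tcp_rot: [3.108, 0.449, 0.002]
force: [0.4, -0.3, -0.3]
gripper_width: 0.941
grasp_force: 0.0
```

Call:
apply_moves --dp '[[0,0,0],[0,0,0],[0,0,0],[0,0,0],[0,0,0],[0,0,0],[0,0,0],[0,0,0]]' --delta_rot '[[0,0,0],[0,0,0],[0,0,0],[0,0,0],[0,0,0],[0,0,0],[0,0,0],[0,0,0]]' --grip '[0.4,0.3,0.2,0.1,0,-0.1,-0.3,-0.3]'

```text
time: 39.45
ee_pos: [0.573, -0.2907, 0.1246]
tcp_rot: [3.109, 0.448, 0.0]
force: [0.6, -0.4, -0.6]
gripper_width: 0.475
grasp_force: 14.9
```

Call:
apply_moves --dp '[[0,0,-0.005],[0,0,-0.015],[0,0,-0.03],[0,0,-0.03],[0,0,-0.02],[0,0,0],[0,0,0]]' --delta_rot '[[0,0,0],[0,0,0],[0,0,0],[0,0,0],[0,0,0],[0,0,0],[0,0,0]]' --grip '[-0.3,-0.3,-0.3,-0.3,-0.3,-0.3,-0.3]'

```text
time: 40.33
ee_pos: [0.5727, -0.2904, 0.2241]
tcp_rot: [-3.109, -0.448, 0.001]
force: [-0.7, 0.5, -1.5]
gripper_width: 0.476
grasp_force: 14.8
```

Run:
```python
from h import *
from goto import go
go(.5705,-.0572,.225,16.4)
s=r.state();im=r.snapshot('wrist');cv2.imwrite('pics/m2.png',im);cam=ctw('wrist',s);print(s['force'])
t=np.linspace(0,2*np.pi,48)
Rt=R.from_rotvec(s['tcp_rot']).as_matrix()
b=s['ee_pos'][2]-.1206
h=cv2.cvtColor(im,cv2.COLOR_BGR2HSV);m=cv2.inRange(h,(45,55,50),(95,255,255));k=cv2.connectedComponentsWithStats(m);l=1+np.argmax(k[2][1:,4]);q=k[2][l];print(q,'rows',q[1],q[1]+q[3],'cols',q[0],q[0]+q[2])
for dx in(-.006,-.003,0,.003,.006):
    c=np.array(s['ee_pos'])+Rt[:,0]*dx
    P=np.vstack([np.c_[c[0]+.024*np.cos(t),c[1]+.024*np.sin(t),0*t+b+z] for z in(.124,.160)]);u=proj(cam,P)
    P=np.c_[c[0]+.026*np.cos(t),c[1]+.026*np.sin(t),0*t+b];v=proj(cam,P)
    print(dx,'cap',np.round(u.min(0)),np.round(u.max(0)),'foot top row',v.min(0),v.max(0))
```

```text
t 40.33 at [ 0.5727 -0.2904  0.2241] g 0.476 dp(cur axes) [ 0.0638 -0.2243 -0.0008] dp(final axes) [ 0.0638 -0.2243 -0.0009] rot [-0.0004  0.0004  0.0001] rows>= 3.7
[-0.67793796  0.53533036 -1.48161843]
[ 236  200   88   97 6933] rows 200 297 cols 236 324
-0.006 cap [240. 209.] [324. 305.] foot top row [256.52494989 171.38062384] [305.96941046 219.19628956]
-0.003 cap [240. 205.] [324. 300.] foot top row [256.46592257 168.48788907] [306.03704819 216.54874158]
0 cap [240. 201.] [324. 296.] foot top row [256.40659672 165.57998677] [306.10502892 213.88789058]
0.003 cap [240. 196.] [325. 291.] foot top row [256.3469701 162.6567991] [306.17335522 211.2136374 ]
0.006 cap [239. 192.] [325. 287.] foot top row [256.28704044 159.718207  ] [306.24202971 208.52588188]
```

Call:
apply_moves --dp '[[0.006,-0.0213,0],[0.0115,-0.04,0],[0.0115,-0.0405,0],[0.0115,-0.0405,0],[0.0115,-0.0405,0],[0.0085,-0.03,0],[0.0033,-0.0115,0],[0,0,0]]' --delta_rot '[[0,0,0],[0,0,0],[0,0,0],[0,0,0],[0,0,0],[0,0,0],[0,0,0],[0,0,0]]' --grip '[-0.3,-0.3,-0.3,-0.3,-0.3,-0.3,-0.3,-0.3]'

```text
time: 41.38
ee_pos: [0.5706, -0.0567, 0.2244]
tcp_rot: [3.109, 0.45, -0.001]
force: [0.8, -0.2, -3.0]
gripper_width: 0.477
grasp_force: 14.8
```

Call:
apply_moves --dp '[[0,0,0.02],[0,0,0.03],[0,0,0.02],[0,0,0.01],[0,0,0],[0,0,0]]' --delta_rot '[[0,0,0],[0,0,0],[0,0,0],[0,0,0],[0,0,0],[0,0,0]]' --grip '[-0.3,-0.3,-0.3,-0.3,-0.3,-0.3]'

```text
time: 42.12
ee_pos: [0.5713, -0.0578, 0.1454]
tcp_rot: [3.109, 0.448, 0.002]
force: [0.2, -0.1, -2.2]
gripper_width: 0.477
grasp_force: 14.8
```

```bash
python3 goto.py .5705 -.0572 .1326 16.4
```

```text
t 42.12 at [ 0.5713 -0.0578  0.1454] g 0.477 dp(cur axes) [-0.0006 -0.0008  0.0128] dp(final axes) [-0.0006 -0.0007  0.0128] rot [ 0.0004 -0.0007 -0.    ] rows>= 0.2
```

Call:
apply_moves --dp '[[-0.0006,-0.0007,0.005],[0,0,0.004],[0,0,0.002],[0,0,0.001],[0,0,0]]' --delta_rot '[[0,0,0],[0,0,0],[0,0,0],[0,0,0],[0,0,0]]' --grip '[-0.3,-0.3,-0.3,-0.3,-0.3]'

```text
time: 42.75
ee_pos: [0.5701, -0.0569, 0.1327]
tcp_rot: [3.109, 0.448, 0.0]
force: [-0.1, 0.3, -2.5]
gripper_width: 0.476
grasp_force: 14.8
```

Call:
apply_moves --dp '[[0,0,0.001],[0,0,0]]' --delta_rot '[[0,0,0],[0,0,0]]' --grip '[-0.3,-0.3]'

```text
time: 43.0
ee_pos: [0.5706, -0.0571, 0.1325]
tcp_rot: [3.109, 0.448, 0.003]
force: [-0.5, -0.3, 5.0]
gripper_width: 0.48
grasp_force: 15.2
```

Call:
apply_moves --dp '[[0,0,0],[0,0,0],[0,0,0],[0,0,0],[0,0,0],[0,0,-0.03],[0,0,-0.05],[0,0,-0.05]]' --delta_rot '[[0,0,0],[0,0,0],[0,0,0],[0,0,0],[0,0,0],[0,0,0],[0,0,0],[0,0,0]]' --grip '[0.05,0.2,0.5,0.8,1,1,1,1]'

```text
time: 44.0
ee_pos: [0.5698, -0.0569, 0.263]
tcp_rot: [-3.109, -0.448, 0.001]
force: [0.1, -0.0, 0.7]
gripper_width: 0.999
grasp_force: 0.0
```

Call:
apply_moves --dp '[[0,0,-0.03],[0,0,0],[0,0,0],[0,0,0],[0,0,0],[0,0,0],[0,0,0],[0,0,0]]' --delta_rot '[[0,0,-0.115],[0,0,-0.115],[0,0,-0.115],[0,0,-0.115],[0,0,-0.115],[0,0,-0.115],[0,0,-0.115],[0,0,-0.115]]' --grip '[1,1,1,1,1,1,1,1]'

```text
time: 45.0
ee_pos: [0.57, -0.0569, 0.2916]
tcp_rot: [-2.029, -2.399, 0.0]
force: [-0.7, -0.2, -0.6]
gripper_width: 1.0
grasp_force: 0.0
```

```bash
python3 goto.py .4689 -.2833 .28 106.4
```

```text
t 45.0 at [ 0.57   -0.0569  0.2916] g 1.0 dp(cur axes) [-0.2065 -0.1373  0.0116] dp(final axes) [-0.1886 -0.1609  0.0116] rot [-0.0001  0.     -0.0761] rows>= 4.0
```

Call:
apply_moves --dp '[[0,0,0],[-0.031,-0.0268,0],[-0.0315,-0.0268,0],[-0.0315,-0.0268,0],[-0.0315,-0.0268,0],[-0.0315,-0.0268,0],[-0.0316,-0.0269,0.0116],[0,0,0]]' --delta_rot '[[0,0,-0.0761],[0,0,0],[0,0,0],[0,0,0],[0,0,0],[0,0,0],[0,0,0],[0,0,0]]' --grip '[1,1,1,1,1,1,1,1]'

```text
time: 46.0
ee_pos: [0.4664, -0.2844, 0.2792]
tcp_rot: [-1.892, -2.506, 0.0]
force: [0.0, -0.4, -0.1]
gripper_width: 1.004
grasp_force: 0.0
```

```bash
python3 goto.py .4689 -.2833 .155 106.4
```

```text
t 46.0 at [ 0.4664 -0.2844  0.2792] g 1.004 dp(cur axes) [0.0003 0.0029 0.1242] dp(final axes) [0.0004 0.0027 0.1242] rot [-0.0006 -0.0006 -0.0057] rows>= 2.0
```

Call:
apply_moves --dp '[[0,0,0.02],[0,0,0.02],[0,0,0],[0,0,0]]' --delta_rot '[[0,0,0],[0,0,0],[0,0,0],[0,0,0]]' --grip '[1,1,1,1]'

```text
time: 46.5
ee_pos: [0.4681, -0.2825, 0.241]
tcp_rot: [1.888, 2.51, -0.0]
force: [-0.6, -0.2, 0.8]
gripper_width: 0.999
grasp_force: 0.0
```

```bash
python3 goto.py .4689 -.2833 .155 106.4
```

```text
t 46.5 at [ 0.4681 -0.2825  0.241 ] g 0.999 dp(cur axes) [-0.001   0.0005  0.086 ] dp(final axes) [-0.001   0.0005  0.086 ] rot [ 0.0004  0.0006 -0.0034] rows>= 1.4
```

Call:
apply_moves --dp '[[-0.001,0.0005,0.025],[0,0,0.025],[0,0,0.02],[0,0,0.016],[0,0,0],[0,0,0],[0,0,0],[0,0,0]]' --delta_rot '[[0,0,-0.0034],[0,0,0],[0,0,0],[0,0,0],[0,0,0],[0,0,0],[0,0,0],[0,0,0]]' --grip '[1,1,1,1,1,0.5,0.4,0.3]' --force 15

```text
time: 47.5
ee_pos: [0.4685, -0.2836, 0.1545]
tcp_rot: [1.882, 2.514, -0.0]
force: [-0.3, 0.5, -0.3]
gripper_width: 0.738
grasp_force: 0.0
```

Call:
apply_moves --dp '[[0,0,0],[0,0,0],[0,0,0],[0,0,0],[0,0,0],[0,0,0]]' --delta_rot '[[0,0,0],[0,0,0],[0,0,0],[0,0,0],[0,0,0],[0,0,0]]' --grip '[0.3,0.2,0.1,0,-0.2,-0.2]'

```text
time: 48.25
ee_pos: [0.4684, -0.2835, 0.1541]
tcp_rot: [1.883, 2.515, -0.0]
force: [0.7, 0.8, -0.2]
gripper_width: 0.592
grasp_force: 15.0
```

Call:
apply_moves --dp '[[0,0,-0.005],[0,0,-0.015],[0,0,-0.03],[0,0,-0.04],[0,0,-0.045],[0,0,-0.04],[0,0,-0.025],[0,0,0]]' --delta_rot '[[0,0,0],[0,0,0],[0,0,0],[0,0,0],[0,0,0],[0,0,0],[0,0,0],[0,0,0]]' --grip '[-0.2,-0.2,-0.2,-0.2,-0.2,-0.2,-0.2,-0.2]'

```text
time: 49.25
ee_pos: [0.4685, -0.2836, 0.3561]
tcp_rot: [1.88, 2.512, -0.0]
force: [-0.1, -0.3, -3.4]
gripper_width: 0.594
grasp_force: 15.0
```

Run:
```python
from h import *
from goto import go
go(.5492,.0158,.355,106.4)
s=r.state();im=r.snapshot('wrist');cam=ctw('wrist',s)
t=np.linspace(0,2*np.pi,48);Rt=R.from_rotvec(s['tcp_rot']).as_matrix();b=s['ee_pos'][2]-.1515
h=cv2.cvtColor(im,cv2.COLOR_BGR2HSV);m=cv2.inRange(h,(155,45,60),(180,200,255));k=cv2.connectedComponentsWithStats(m);l=1+np.argmax(k[2][1:,4]);q=k[2][l];print('rows',q[1],q[1]+q[3],'cols',q[0],q[0]+q[2],q[4])
for dx in(-.004,0,.004):
    c=np.array(s['ee_pos'])+Rt[:,0]*dx
    P=np.vstack([np.c_[c[0]+.0285*np.cos(t),c[1]+.0285*np.sin(t),0*t+b+z] for z in(.151,.195)]);u=proj(cam,P)
    print(dx,'cap',np.round(u.min(0)),np.round(u.max(0)))
```

```text
t 49.25 at [ 0.4685 -0.2836  0.3561] g 0.594 dp(cur axes) [0.2646 0.1618 0.0007] dp(final axes) [0.2645 0.1619 0.0011] rot [ 0.0013  0.002  -0.0004] rows>= 5.0
rows 161 298 cols 231 330 7628
-0.004 cap [229. 200.] [331. 314.]
0 cap [229. 194.] [331. 308.]
0.004 cap [228. 188.] [332. 302.]
```

Call:
apply_moves --dp '[[0.017,0.0104,0],[0.034,0.021,0],[0.045,0.0275,0],[0.045,0.0275,0],[0.045,0.0275,0],[0.045,0.0275,0],[0.0235,0.0145,0],[0.01,0.006,0]]' --delta_rot '[[0,0,0],[0,0,0],[0,0,0],[0,0,0],[0,0,0],[0,0,0],[0,0,0],[0,0,0]]' --grip '[-0.2,-0.2,-0.2,-0.2,-0.2,-0.2,-0.2,-0.2]'

```text
time: 50.3
ee_pos: [0.5488, 0.0181, 0.353]
tcp_rot: [-1.879, -2.516, 0.002]
force: [-0.7, -1.0, -3.9]
gripper_width: 0.589
grasp_force: 15.0
```

Call:
apply_moves --dp '[[0,0,0],[0,0,0],[0,0,0]]' --delta_rot '[[0,0,0],[0,0,0],[0,0,0]]' --grip '[-0.2,-0.2,-0.2]'

```text
time: 50.68
ee_pos: [0.549, 0.015, 0.354]
tcp_rot: [1.884, 2.514, -0.0]
force: [-0.4, -0.0, -3.2]
gripper_width: 0.588
grasp_force: 15.0
```

```bash
python3 goto.py .5492 .0158 .172 106.4
```

```text
t 50.67 at [0.549 0.015 0.354] g 0.588 dp(cur axes) [0.0008 0.0004 0.182 ] dp(final axes) [0.0007 0.0004 0.182 ] rot [-0.0001  0.0001 -0.0012] rows>= 2.9
```

Call:
apply_moves --dp '[[0.0007,0.0004,0.02],[0,0,0.035],[0,0,0.035],[0,0,0.035],[0,0,0.03],[0,0,0.02],[0,0,0.007],[0,0,0]]' --delta_rot '[[0,0,-0.0012],[0,0,0],[0,0,0],[0,0,0],[0,0,0],[0,0,0],[0,0,0],[0,0,0]]' --grip '[-0.2,-0.2,-0.2,-0.2,-0.2,-0.2,-0.2,-0.2]'

```text
time: 51.68
ee_pos: [0.5495, 0.0163, 0.1722]
tcp_rot: [1.881, 2.516, -0.0]
force: [0.7, 0.0, -3.3]
gripper_width: 0.593
grasp_force: 15.0
```

```bash
python3 goto.py .5491 .0158 .1645 106.4
```

```text
t 51.67 at [0.5495 0.0163 0.1722] g 0.593 dp(cur axes) [-0.0004 -0.0005  0.0077] dp(final axes) [-0.0004 -0.0005  0.0077] rot [0.     0.0001 0.0005] rows>= 0.1
```

Call:
apply_moves --dp '[[0,0,0.005],[0,0,0.002],[0,0,0.001],[0,0,0.001],[0,0,0]]' --delta_rot '[[0,0,0],[0,0,0],[0,0,0],[0,0,0],[0,0,0]]' --grip '[-0.2,-0.2,-0.2,-0.2,-0.2]'

```text
time: 52.3
ee_pos: [0.5494, 0.0167, 0.163]
tcp_rot: [1.88, 2.517, -0.0]
force: [1.2, -0.3, -2.8]
gripper_width: 0.592
grasp_force: 15.0
```

Call:
apply_moves --dp '[[0,0,0.001],[0,0,0]]' --delta_rot '[[0,0,0],[0,0,0]]' --grip '[-0.2,-0.2]'

```text
time: 52.55
ee_pos: [0.5496, 0.0167, 0.1626]
tcp_rot: [1.88, 2.516, 0.001]
force: [-0.5, 0.0, 3.8]
gripper_width: 0.586
grasp_force: 15.0
```

Contact. I release, retreat up and go back to the w2 viewpoint.

Call:
apply_moves --dp '[[0,0,0],[0,0,0],[0,0,0],[0,0,0],[0,0,-0.03],[0,0,-0.05],[0,0,-0.05],[0,0,-0.05]]' --delta_rot '[[0,0,0],[0,0,0],[0,0,0],[0,0,0],[0,0,0],[0,0,0],[0,0,0],[0,0,0]]' --grip '[0.3,0.5,0.8,1,1,1,1,1]'

```text
time: 53.55
ee_pos: [0.5491, 0.0167, 0.3437]
tcp_rot: [1.88, 2.517, -0.0]
force: [0.8, -0.1, 0.5]
gripper_width: 1.003
grasp_force: 0.0
```

Call:
apply_moves --dp '[[0.033,-0.011,-0.05],[0,0,-0.028],[0,0,0],[0,0,0],[0,0,0]]' --delta_rot '[[0,0,0],[0,0,0.0912],[0,0,0.0912],[0,0,0],[0,0,0]]' --grip '[1,1,1,1,1]'

```text
time: 54.18
ee_pos: [0.5294, 0.0452, 0.4196]
tcp_rot: [-2.217, -2.226, 0.001]
force: [-0.5, 0.8, 1.4]
gripper_width: 1.0
grasp_force: 0.0
```

Run:
```python
from h import *
import json
s=r.state();im=r.snapshot('wrist');print(s['ee_pos'],s['tcp_rot'])
s2=json.load(open('w2.json'));old=cv2.imread('pics/w2.png')
P=[(.5491,.0164,.209),(.5706,-.0565,.183)]
ca,cb=ctw('wrist',s2),ctw('wrist',s)
print(np.round(proj(ca,P),1),np.round(proj(cb,P),1))
for i,(x,y) in enumerate([(295.8,195.8),(308.2,237.6)]):
    z=P[i][2];n=14 if i==0 else 12
    t=old[int(y)-n-8:int(y)+n+8,int(x)-n-8:int(x)+n+8]
    q=cv2.matchTemplate(im,t,cv2.TM_CCOEFF_NORMED);_,v,_,l=cv2.minMaxLoc(q)
    nx,ny=x-(int(x)-n-8)+l[0],y-(int(y)-n-8)+l[1]
    print('match',round(v,3),(nx,ny),'moved mm',np.round((back(cb,[(nx,ny)],z)-back(ca,[(x,y)],z))*1000,1))
b=r.snapshot('side')
A=cv2.resize(im[110:290,210:390],(400,400),interpolation=3);B=cv2.resize(b[115:265,185:335],(400,400),interpolation=3)
cv2.imwrite('pics/f1.png',np.hstack([A,B]))
print([(l,np.round(d['centre'],3),round(d['conf'],2)) for l in('screw_jar','black_tape') for d in r.recognise('side',l)])
```

```text
[0.52935762 0.04518676 0.41958647] [-2.21658334e+00 -2.22555024e+00  9.28480008e-04]
[[295.  194.9]
 [308.1 237.9]] [[295.1 195.8]
 [308.  238.9]]
match 0.869 (293.8, 190.8) moved mm [[-3.   8.2  0. ]]
match 0.977 (307.2, 237.6) moved mm [[-1.3  1.5  0. ]]
[('screw_jar', array([0.497, 0.319, 0.1  ]), 0.82), ('black_tape', array([0.608, 0.059, 0.03 ]), 0.82)]
```

View pics/f1.png

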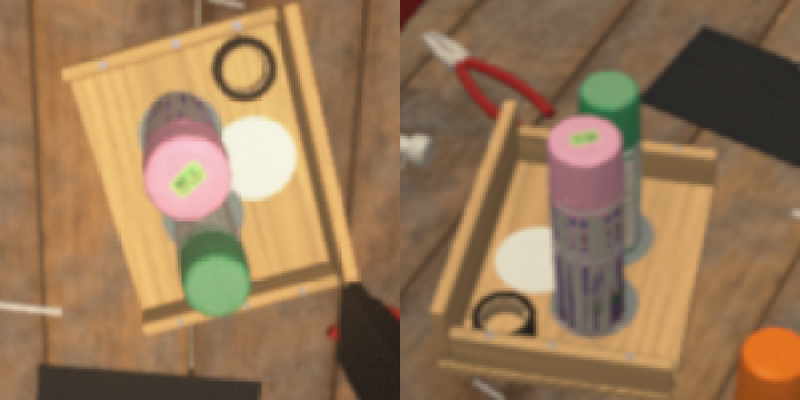

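The view shows both cans upright and the tape in place. Green is within 2 mm of its mark, but pink stands about 8.5 mm off towards the caddy's left (its top is at (294,190) instead of (295.5,195.8)). I regrip it and shift it back.

```bash
python3 goto.py .5467 .0241 .27 106.4
```

```text
t 54.38 at [0.5294 0.0452 0.4197] g 1.001 dp(cur axes) [-0.0211  0.0173  0.1497] dp(final axes) [-0.0251  0.0106  0.1497] rot [-0.0003 -0.     -0.1809] rows>= 2.4
```

Call:
apply_moves --dp '[[0,0,0],[0,0,0],[-0.0251,0.0106,0.04],[0,0,0.04],[0,0,0.04],[0,0,0.03],[0,0,0],[0,0,0]]' --delta_rot '[[0,0,-0.0905],[0,0,-0.0905],[0,0,0],[0,0,0],[0,0,0],[0,0,0],[0,0,0],[0,0,0]]' --grip '[1,1,1,1,1,1,1,1]'

```text
time: 55.38
ee_pos: [0.5473, 0.0241, 0.2713]
tcp_rot: [1.882, 2.514, 0.001]
force: [0.2, 0.3, 0.1]
gripper_width: 0.999
grasp_force: 0.0
```

```bash
python3 goto.py .5467 .0241 .16 106.4
```

```text
t 55.38 at [0.5473 0.0241 0.2713] g 0.999 dp(cur axes) [ 0.0003 -0.0007  0.1113] dp(final axes) [ 0.0002 -0.0005  0.1113] rot [ 0.0009  0.0004 -0.0004] rows>= 1.8
```

Call:
apply_moves --dp '[[0,0,0.03],[0,0,0.03],[0,0,0.025],[0,0,0.018],[0,0,0.008],[0,0,0],[0,0,0],[0,0,0]]' --delta_rot '[[0,0,0],[0,0,0],[0,0,0],[0,0,0],[0,0,0],[0,0,0],[0,0,0],[0,0,0]]' --grip '[1,1,1,1,1,1,0.5,0.4]'

```text
time: 56.38
ee_pos: [0.547, 0.0241, 0.1597]
tcp_rot: [1.882, 2.514, 0.001]
force: [0.2, -0.7, 0.2]
gripper_width: 0.844
grasp_force: 0.0
```

Call:
apply_moves --dp '[[0,0,0],[0,0,0],[0,0,0],[0,0,0],[0,0,0],[0,0,0],[0,0,0]]' --delta_rot '[[0,0,0],[0,0,0],[0,0,0],[0,0,0],[0,0,0],[0,0,0],[0,0,0]]' --grip '[0.4,0.3,0.2,0.1,0,-0.2,-0.2]'

```text
time: 57.25
ee_pos: [0.5468, 0.0241, 0.1591]
tcp_rot: [1.883, 2.515, 0.0]
force: [0.8, 0.4, 0.4]
gripper_width: 0.595
grasp_force: 15.0
```

Call:
apply_moves --dp '[[0,0,-0.004],[0,0,-0.004],[0,0,0],[-0.004,0,0],[-0.0047,0,0],[0,0,0],[0,0,0]]' --delta_rot '[[0,0,0],[0,0,0],[0,0,0],[0,0,0],[0,0,0],[0,0,0],[0,0,0]]' --grip '[-0.2,-0.2,-0.2,-0.2,-0.2,-0.2,-0.2]'

```text
time: 58.12
ee_pos: [0.5491, 0.0157, 0.1669]
tcp_rot: [-1.883, -2.514, 0.0]
force: [0.4, 0.4, -3.3]
gripper_width: 0.59
grasp_force: 15.0
```

```bash
python3 goto.py .5491 .0158 .16 106.4
```

```text
t 58.12 at [0.5491 0.0157 0.1669] g 0.59 dp(cur axes) [0.0001 0.     0.0069] dp(final axes) [0.0001 0.     0.0069] rot [-0.0001  0.     -0.0007] rows>= 0.1
```

Call:
apply_moves --dp '[[0,0,0.004],[0,0,0.002],[0,0,0.001],[0,0,0.001],[0,0,0]]' --delta_rot '[[0,0,0],[0,0,0],[0,0,0],[0,0,0],[0,0,0]]' --grip '[-0.2,-0.2,-0.2,-0.2,-0.2]'

```text
time: 58.75
ee_pos: [0.5492, 0.0158, 0.1591]
tcp_rot: [1.883, 2.515, 0.0]
force: [0.3, 0.0, -2.6]
gripper_width: 0.592
grasp_force: 15.0
```

Call:
apply_moves --dp '[[0,0,0.0007],[0,0,0],[0,0,0],[0,0,0],[0,0,0],[0,0,-0.03],[0,0,-0.05],[0,0,-0.05]]' --delta_rot '[[0,0,0],[0,0,0],[0,0,0],[0,0,0],[0,0,0],[0,0,0],[0,0,0],[0,0,0]]' --grip '[-0.2,0.3,0.5,0.8,1,1,1,1]'

```text
time: 59.75
ee_pos: [0.5489, 0.0158, 0.2897]
tcp_rot: [-1.883, -2.514, 0.001]
force: [0.3, 0.6, -0.2]
gripper_width: 0.997
grasp_force: 0.0
```

Call:
apply_moves --dp '[[0.033,-0.011,-0.05],[0,0,-0.05],[0,0,-0.03],[0,0,0],[0,0,0],[0,0,0]]' --delta_rot '[[0,0,0],[0,0,0.0912],[0,0,0.0912],[0,0,0],[0,0,0],[0,0,0]]' --grip '[1,1,1,1,1,1]'

```text
time: 60.5
ee_pos: [0.5291, 0.0443, 0.4171]
tcp_rot: [-2.221, -2.22, 0.002]
force: [0.4, -0.1, 0.7]
gripper_width: 0.999
grasp_force: 0.0
```

Run:
```python
from h import *
import json
s=r.state();im=r.snapshot('wrist');cv2.imwrite('pics/f2.png',im);print(s['ee_pos'])
s2=json.load(open('w2.json'));old=cv2.imread('pics/w2.png')
ca,cb=ctw('wrist',s2),ctw('wrist',s)
P=[(.209,26,(295.8,195.8)),(.183,20,(308.2,237.6))]
for z,n,(x,y) in P:
    X,Y=int(x),int(y)
    t=old[Y-n:Y+n,X-n:X+n];w=np.zeros(t.shape[:2],np.uint8);cv2.circle(w,(n,n),n-2,255,-1);cv2.circle(w,(n,n),n//3,0,-1)
    q=cv2.matchTemplate(im,t,cv2.TM_CCORR_NORMED,mask=cv2.merge([w]*3));q=q[Y-n-15:Y-n+15,X-n-15:X-n+15];_,v,_,l=cv2.minMaxLoc(q)
    nx,ny=x+l[0]-15,y+l[1]-15
    print(round(v,3),(nx,ny),'moved mm',np.round((back(cb,[(nx,ny)],z)-back(ca,[(x,y)],z))*1000,1))
def bb(i,c):
    h=cv2.cvtColor(i,cv2.COLOR_BGR2HSV);m=cv2.inRange(h,(155,45,60),(180,115,255));k=cv2.connectedComponentsWithStats(m);q=k[2][1+np.argmax(k[2][1:,4])];return q
print('pink bbox old/new',bb(old,0),bb(im,0))
```

```text
[0.52906827 0.04429966 0.41709604]
0.993 (295.8, 195.8) moved mm [[-1.  1.  0.]]
0.999 (308.2, 237.6) moved mm [[-1.1  1.5  0. ]]
pink bbox old/new [ 277  166   38   48 1151] [ 278  166   38   48 1114]
```

```bash
python3 -c "
from cell import r
print(r.finish_job())"
```

```text
the job is handed in; nothing more can be done
None
```

The job is handed in after about 61 s of robot time: the jar stands upright in the blue tray, both cans are back upright on their own marks to within about 2 mm, and the tape was not touched. Two corrections along the way: the first grip on the jar closed above its lid, and I had to shift pink about 8.5 mm back onto its mark.

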